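# Tighten the shaker's platform screw with the hex key

### The job

The platform of the culture shaker has worked loose. Take the red T-handled hex key out of its stand and feel it into the six-sided socket of the screw hidden at the bottom of the platform's hub: rest it lightly on the screw and turn it until it drops fully in. Then turn the screw clockwise until it just comes up against its stop without wrenching it, draw the key out and stand it gently back in its hole, leaving the flasks, the jar and the pen where they are.

Things in the scene. Friction and masses are not known exactly. Their poses are not given: they have to be found in the camera images.
- key: T-handled hex key, 0.35 kg, 150 mm long: steel shank, hexagonal throughout, 17 mm across flats, sharp-edged tip; red cross handle on top, 110 mm long (along x), 24 mm wide (y), 26 mm tall, at z = 124 to 150 mm, centred on the shank. Origin: centre of the tip face; z up the shank. Two opposite flats face +x and -x. Starts upright in the stand, tip on the hole's floor.
- shaker: white bench-top orbital shaker, fixed: housing 270 x 250 mm, aluminium platform 298 mm square, its top 105 mm above the bench (rim 111 mm), carrying two clamped flasks; in its middle a dark round hub of 64 mm diameter, its top 135 mm above the bench, with a 32 mm bore straight down to the screw. Origin: on the bench under the middle; z up.
- socket_mouth (a point): centre of the screw's hex socket mouth, at the bottom of the bore, 45 mm below the hub's top, 90 mm above the bench. Socket 17.8 mm across flats, 12 mm deep, no lead-in. Its axes are the shaker's: how the six flats stand differs each time, is NOT measured and must be felt. A key turned wrong stands on the edge; within about 5 degrees of right (every 60 degrees) it drops in.
- screw (a joint): angle (rad) by which the screw is turned in, clockwise from above; 0 is slackest, it starts between 0 and 0.35 and is tight against a hard stop at 1.0. It needs about 0.1 N m to turn, more than a key resting lightly on it drags; at the stop the moment climbs by about 0.05 N m per degree and should stay below 0.4 N m. It does not tell how the socket's flats stand.
- stand: grey plastic block 80 x 70 mm, 55 mm tall, fixed to the bench, the stand of the hex key. Origin: under its middle; z up.
- stand_hole (a point): centre of the mouth of the round hole of the stand, in its top face 55 mm above the bench: 25 mm in diameter, 45 mm deep (its floor is 10 mm above the bench).
- flask_a: conical culture flask with a foil cap, 68 mm in diameter, 114 mm tall, loose in a sprung clamp on the platform's far left corner, 100 mm ahead of (+x of the shaker) and 100 mm left (+y) of its middle. Origin: centre of its underside.
- flask_b: a second, equal flask in the far right corner of the platform (100 mm ahead, 100 mm right of the middle). Origin: centre of its underside.
- jar: clear plant-culture jar with a white lid, 76 mm in diameter, 101 mm tall, loose on the bench, on the other side of the shaker from the stand. Origin: centre of its underside.
- pen: blue pen, 142 mm long, 10 mm thick, lying on the notebook. Origin: under the middle of its barrel.
Mind the look-alikes: they are no part of the job. Of the things like the key, leave any that is turquoise; of the rest the smaller one is meant.

How it is judged (in metres and radians):
On the way, in this order (a step that is already met when the one before it is completed fails the run):
1. the key has dropped fully into the screw's socket (z of key in the frame of socket_mouth below -0.009 m and horizontal distance between key and socket_mouth below 0.003 m), for 0.2 s.
2. the screw is turned home with the key seated in it (value of joint screw above 0.95 rad and z of key in the frame of socket_mouth below -0.006 m), for 0.2 s.
At the end, for the whole second after the job is handed in: The screw is turned in to within 0.05 rad of its stop, and the key stands in the stand's hole again, its tip at least 38 mm deep (of 45), tilted by less than 0.15 rad, released and at rest (value of joint screw above 0.95 rad and z of key in the frame of stand_hole below -0.038 m and horizontal distance between key and stand_hole below 0.007 m and angle between key's own z axis and vertical below 0.15 rad and linear speed of key below 0.02 m/s); the robot touches nothing.
It fails at once if the key is pressed on the screw or the hub with more than 45 N before it has dropped into the socket (contact force between key and shaker above 45 N and z of key in the frame of socket_mouth above -0.004 m).
It fails at once if the key is wrenched against the stop or jammed in the screw (contact forces in the socket of more than 120 N, a turning moment of about 0.5 N m) (contact force between key and shaker above 120 N).
It fails at once if the key is dropped or rammed into the stand with more than 40 N (contact force between key and stand above 40 N).
It fails at once if a flask is shifted by more than 15 mm (distance of any of flask_a, flask_b from where it was at the start of the episode above 0.015 m).
It fails at once if the jar or the pen is shifted by more than 20 mm (distance of any of jar, pen from where it was at the start of the episode above 0.02 m).
It also fails if it takes over 67 s, if anything falls off the work surface, if the arm or the gripper's body presses on something with over 40 N, if the wrist force passes 120 N, or if a joint passes its speed limit or range.

### The arm

A 6-joint arm with a two-finger parallel gripper is mounted at the origin on the work surface. World frame = base frame: x ahead of the robot, y to its left, z up, the work surface at z = 0. Lengths are in mm, angles in rad, forces in N, time in s.
With the tool pointing down it reaches from about 375 to 900 mm from the base axis. Payload 3.1 kg.
Tool frame: the origin (TCP) lies on the mounting face of the last link; the fingertips stand 182 mm ahead of it and the grasp point (between the pads) lies env.grip_point_offset ahead of it (env.grip_point_offset is the distance from the TCP to the grasp point, in mm); z points along the fingers, y is the direction in which the jaws open and shut (so a half turn about z gives the same grasp; the last joint's range is limited). The gripper opens to 87 mm and grips with 3 to 60 N. Pads are 19 mm wide; open, the fingers measure 117 mm over their backs; the gripper's body (75 mm by 190 mm) begins 51 mm behind the grasp point.
Start: joints at [-1.397, 0.527, 1.433, -0, 1.181, -0.178], TCP at [215.976, -586.475, 404.748] pointing down, gripper open.
Joint ranges: [-3.08, 3.08], [-0.75, 2.2], [0.22, 2.44], [-1.43, 4.57], [0, 2.65], [-2.85, 2.85]. Speed limits (rad/s): [2.79, 2.79, 3.14, 3.14, 3.14, 3.14].

### API

Orientations are given as a unit quaternion [w, x, y, z].
In Python, from bench import status, eyes, env, nets gives the robot as it stands.
- The arm moves only by the tool send_rows, never from a script. Its argument "moves" is a list of rows, each a list of 7 numbers: the shift along the world's x, y, z in mm, then the turn, a rotation vector about the world's x, y, z in rad, then the gripper command: -1 is fully open, 1 is shut, values between are in proportion. In form: [[dx, dy, dz, rx, ry, rz, fingers], ...]. A call has 1 to 5 rows; each row shifts and turns the pose as measured when the row begins; what a row does not reach is not made up. A row lasts 1/12 s, in which the tool goes at most 41.7 mm and 7.16 degrees, less where a joint would pass 70% of its speed; a pose out of reach is approached as far as the arm can. A call is refused whole if a number of a shift passes 41.7 or a number of a turn 0.125, either way. A call with a gripper value outside its range is refused whole. The fingers move at their own pace and stop on an object; the grip force is fixed at half the most. Time passes only in rows, so rows that do not move let the fingers close. It gives the time, the measured TCP pose, the force and the opening at its end, in the units of the state.
- status.state(): the state, without advancing time (a new reading comes with each control period).
- eyes.snapshot(name): name is "side" or "top" or "wrist"; returns the picture (384x512x3 uint8, red, green, blue); there is no depth.
- eyes.camera_info(name): a dict with "vertical_fov" (degrees; the focal length in pixels is half the picture's height over the tangent of half this angle, whatever the lens; pixels are square), "cx", "cy" (the principal point, pixels), "k1" (the pictures are not rectified: a ray, as slopes to the right and down, at radius r is drawn at 1 + k1 r^2 times it, then the intrinsics apply), "eye" and "attitude" of the camera in the world; the wrist camera has in their place "T_tool_cam" (4x4, takes a point from camera to tool coordinates, whose origin is the TCP and whose axes are the flange's). Camera axes: x right, y up, looking along -z (the intrinsics and any distortion apply to the point x, -y, -z); pixel columns grow to the right and rows downward; lengths in mm; the calibration is good to about 2 mm. A picture is of the moment at which its call begins: read the wrist's pose just before it. camera_info takes no time and is no camera call.
- env.close_job(): hands the job in, once; it reports no verdict.
Trained networks look in the newest picture that a camera, given by its name, has taken for a name from the list of things; names that differ only in an ending like _2 or _b are one class to them, and where a whole thing is asked for, a point or a joint stands for the part that bears it (a point fixed in the world has none). Each returns a list of dicts, best first, with "conf" (0 to 1); they miss things now and then, are a little off and sometimes report something else, mostly with a low value. They report only what shows in the picture. A call takes as long as a camera call. They do not tell look-alikes from the thing itself.
- nets.boxes_of(thing, camera): "box" ([left, top, right, bottom] as shares, 0 to 1, of the picture: columns of its width, rows of its height, round what is visible of it).
- nets.cut_out(thing, camera): "pixels" (384x512 bool, what is visible of it) and "box" ([left, top, right, bottom] as shares, 0 to 1, of the picture: columns of its width, rows of its height, round what is visible of it).
The state is a dict: "time": time; "qpos": joint angles; "joint_vel": joint speeds; "effort": joint torques, N m; "eef_pos": TCP position; "eef_rot": TCP orientation; "wrist_force": force on the tool from outside, world axes, zero at the start; "ft_torque": the same for the moment, N m; "finger_gap": finger opening in mm.
Only numpy, scipy, OpenCV 4.12 (cv2) and the standard library are available. Lean on these libraries where they do the work, as an engineer would, in place of code of your own. Each camera call takes 0.05 s, during which the arm holds its last target. There are 200 camera calls.

## Working session

There is one attempt and no reset: what is moved stays moved. The work goes in short steps, Python scripts to look and compute and a tool call to move; the robot and the scene stay as the last step left them, time stands still between calls to the robot, and variables do not carry over. Pictures are saved under pics/ and viewed, about 8 in all and at most 12, crops included, and the job is handed in when it is done.

Besides the shell and the picture viewer there is one more tool, called after ">>>" in YAML: its name, and indented under it one key for each argument. send_rows: Moves the arm, as the interface text tells. Its arguments: {"type":"object","properties":{"moves":{"type":"array","items":{"type":"array","items":{"type":"number"}}}},"required":["moves"]}

```bash
ls; mkdir -p pics; python3 - <<'E'
from bench import status, eyes, env, nets
import cv2, json
print(env.grip_point_offset, status.state())
for c in("side","top","wrist"):
    print(c,eyes.camera_info(c))
ims=[]
for c in("side","top"):
    im=eyes.snapshot(c); cv2.imwrite(f"pics/{c}0.png",im[:,:,::-1])
    for t in("key","shaker","stand","jar","pen","flask_a"):
        for d in nets.boxes_of(t,c)[:4]:
            b=d["box"];print(c,t,round(d["conf"],2),[round(v*s) for v,s in zip(b,(512,384,512,384))])
E
```

```text
pics
163.5 {'time': 0.0, 'qpos': array([-1.39649339e+00,  5.28452486e-01,  1.43387398e+00, -2.07664530e-05,
        1.18139744e+00, -1.78526387e-01]), 'joint_vel': array([-0.00041324,  0.00143631,  0.000522  , -0.00085263, -0.00081115,
        0.0013489 ]), 'effort': array([-6.63067094e-04, -4.40045571e+01, -1.76588702e+01,  6.31577242e-02,
        5.80914749e-02, -1.49076363e-04]), 'eef_pos': array([ 215.92207031, -586.15921905,  403.78863258]), 'eef_rot': array([-1.06564558e-03,  9.84477997e-01,  1.75504808e-01, -7.35137226e-06]), 'wrist_force': array([ 0.1404348 , -0.83190708,  0.30991226]), 'ft_torque': array([ 0.03608921,  0.00334039, -0.04874381]), 'finger_gap': 87.6875031557923}
side {'vertical_fov': 43.80372636012524, 'cx': 253.6883966188104, 'cy': 192.5093373642014, 'k1': -0.1713863937370239, 'eye': array([  226.24487545, -1074.60691672,  1050.44475778]), 'attitude': array([ 0.91005395,  0.38522137, -0.05813966, -0.14151357])}
top {'vertical_fov': 52.49404129807808, 'cx': 255.22308565921475, 'cy': 190.60904041867786, 'k1': -0.020582187959778075, 'eye': array([ 346.39235946, 
[... 456 characters left out ...]
.61304869e-01,
         1.91398661e+01],
       [ 0.00000000e+00,  0.00000000e+00,  0.00000000e+00,
         1.00000000e+00]])}
side key 0.79 [155, 101, 174, 141]
side key 0.7 [250, 59, 270, 121]
side key 0.51 [197, 88, 218, 116]
side shaker 0.6 [192, 123, 322, 214]
side stand 0.73 [195, 111, 225, 138]
side jar 0.61 [259, 227, 285, 274]
side flask_a 0.83 [288, 130, 308, 172]
side flask_a 0.73 [256, 98, 277, 136]
top key 0.89 [105, 129, 150, 149]
top key 0.74 [116, 231, 144, 246]
top key 0.62 [118, 176, 141, 207]
top shaker 0.79 [175, 129, 269, 222]
top stand 0.81 [134, 182, 153, 211]
top pen 0.33 [175, 128, 265, 222]
top flask_a 0.71 [180, 137, 200, 160]
top flask_a 0.54 [235, 132, 252, 153]
```

```bash
python3 - <<'E'
import cv2,numpy as np
a=cv2.imread("pics/top0.png")[100:270,80:300]; cv2.imwrite("pics/t1.png",cv2.resize(a,None,fx=3.5,fy=3.5,interpolation=2))
b=cv2.imread("pics/side0.png")[40:290,130:380]; cv2.imwrite("pics/s1.png",cv2.resize(b,None,fx=2.4,fy=2.4,interpolation=2))
E
```

```text
(no output)
```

View pics/t1.png

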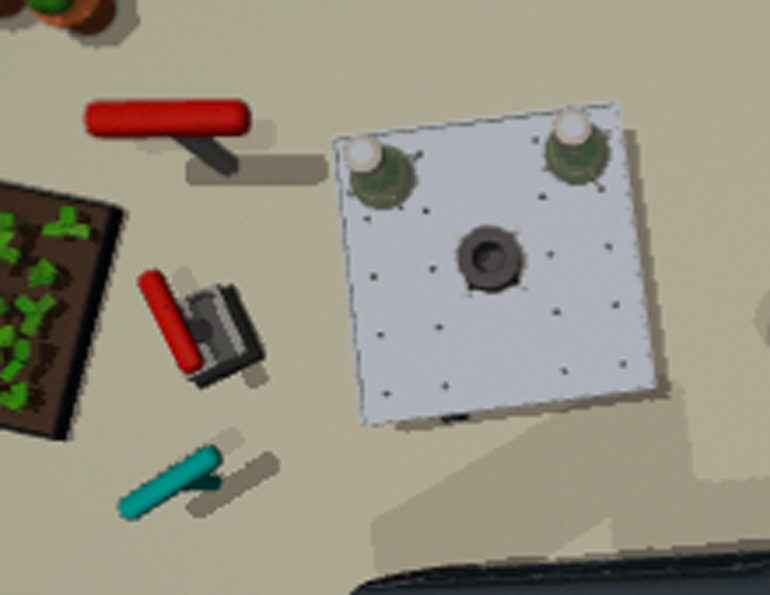

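View pics/s1.png

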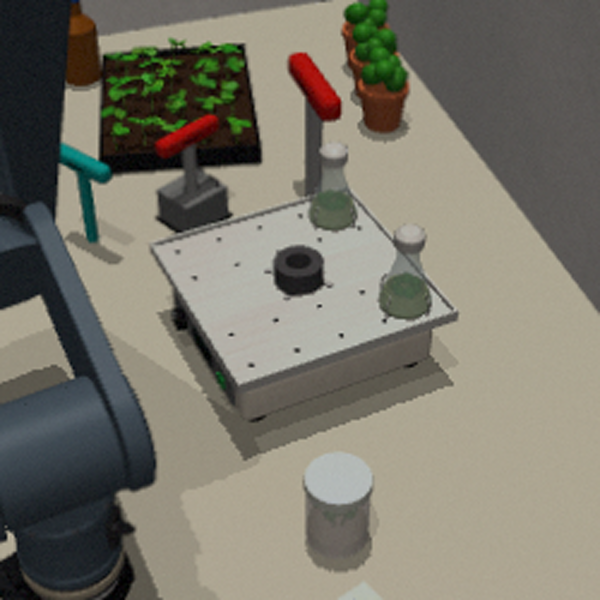

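Top crop: three key-like things. There is a large free-standing red one at (128,134) in the full picture, a small red one in the grey stand at (129,192), and a turquoise one at (129,238). The small red key in the stand is the one meant, since it is the smaller of the reds and not turquoise; this enlarged crop confirms it. The hub is at (220,174).

```bash
cat > h.py <<'E'
from bench import status, eyes, env, nets
import numpy as np, cv2
from scipy.spatial.transform import Rotation as R
def rot(q): return R.from_quat([q[1],q[2],q[3],q[0]]).as_matrix()
def cam(c,s=None):
    i=eyes.camera_info(c); f=192/np.tan(np.radians(i["vertical_fov"]/2))
    if c=="wrist":
        s=s or status.state(); T=i["T_tool_cam"]; Rt=rot(s["eef_rot"])
        Rc=Rt@T[:3,:3]; e=Rt@T[:3,3]+s["eef_pos"]
    else: Rc=rot(i["attitude"]); e=np.array(i["eye"])
    return i,f,Rc,e
def ray(C,u,v):
    i,f,Rc,e=C; d=np.array([(u-i["cx"])/f,(v-i["cy"])/f]); p=d.copy()
    for _ in range(20): p=d/(1+i["k1"]*(p@p))
    return e,Rc@np.array([p[0],-p[1],-1])
def onz(C,u,v,z):
    e,d=ray(C,u,v); return e+d*(z-e[2])/d[2]
def proj(C,P):
    i,f,Rc,e=C; q=Rc.T@(np.asarray(P,float)-e); p=np.array([q[0],-q[1]])/-q[2]; p=p*(1+i["k1"]*(p@p))
    return p*f+[i["cx"],i["cy"]]
E
python3 - <<'E'
from h import *
T=cam("top");S=cam("side")
t=lambda x,y,z:onz(T,80+x/3.5,100+y/3.5,z).round(1)
s=lambda x,y,z:onz(S,130+x/2.4,40+y/2.4,z).round(1)
print("key ends top",t(150,275,160),t(190,368,160),"mid",t(170,322,160))
print("key side",s(188,134,155),s(162,143,155),s(213,123,155))
print("hub",t(491,258,135),s(299,257,135))
print("platform corners",[t(*p,111) for p in((333,137),(618,103),(656,386),(364,425))])
print("pl side",[s(*p,111) for p in((153,243),(352,188),(457,317),(240,383))])
print("stand",t(214,325,55),t(228,338,55))
print("big key",t(168,118,200),"turq",t(170,482,140),'flasks',t(384,175,140),t(577,152,140))
E
```

```text
key ends top [535.  334.6 160. ] [444.6 290.4 160. ] mid [489.1 312.4 160. ]
key side [498.3 308.8 155. ] [457.6 297.7 155. ] [539.8 326.  155. ]
hub [560.5   3.8 135. ] [571.5  14.6 135. ]
platform corners [array([687.4, 171.7, 111. ]), array([ 726.7, -119.5,  111. ]), array([ 437.5, -161.9,  111. ]), array([394. , 128.7, 111. ])]
pl side [array([404.8, 131.6, 111. ]), array([698.9, 168.4, 111. ]), array([ 730.7, -128.6,  111. ]), array([ 444.7, -157.8,  111. ])]
stand [498.1 301.6  55. ] [484.6 286.1  55. ]
big key [681.8 311.5 200. ] turq [334.4 310.8 140. ] flasks [642.  112.4 140. ] [667.9 -79.7 140. ]
```

>>> send_rows:
  moves:
    - [26,31,3,0,0,0.124,-1]
    - [26,31,3,0,0,0.124,-1]
    - [26,31,3,0,0,0.124,-1]
    - [26,31,3,0,0,0.124,-1]
    - [26,31,3,0,0,0.124,-1]

```text
time: 1.12
eef_pos: [343.6, -433.9, 419.5]
eef_rot: [0.004, 0.883, 0.469, -0.0]
wrist_force: [0.0, -0.0, 0.2]
finger_gap: 87.1
```

>>> send_rows:
  moves:
    - [26,31,3,0,0,0.124,-1]
    - [26,31,3,0,0,0.124,-1]
    - [26,31,3,0,0,0.124,-1]
    - [26,31,3,0,0,0.124,-1]
    - [26,31,3,0,0,0.124,-1]

```text
time: 1.53
eef_pos: [475.9, -273.1, 436.1]
eef_rot: [0.005, 0.696, 0.718, 0.001]
wrist_force: [0.9, -0.4, -0.8]
finger_gap: 87.1
```

>>> send_rows:
  moves:
    - [12,35,0,0,0,0.124,-1]
    - [12,35,0,0,0,0.124,-1]
    - [12,35,0,0,0,0.124,-1]
    - [12,35,0,0,0,0.124,-1]
    - [12,35,0,0,0,0.124,-1]

```text
time: 1.95
eef_pos: [541.1, -89.7, 438.5]
eef_rot: [0.009, 0.441, 0.897, 0.004]
wrist_force: [0.7, -0.3, -0.3]
finger_gap: 86.8
```

>>> send_rows:
  moves:
    - [8,32,-2,0,0,0.124,-1]
    - [8,32,-2,0,0,0.124,-1]
    - [8,32,-2,0,0,0.124,-1]
    - [0,0,0,0,0,0,-1]

```text
time: 2.28
eef_pos: [566.8, 17.4, 433.4]
eef_rot: [0.009, 0.262, 0.965, 0.007]
wrist_force: [0.5, -0.2, 0.3]
finger_gap: 87.0
```

```bash
python3 - <<'E'
from h import *
s=status.state(); im=eyes.snapshot("wrist"); np.save("hub.npy",[s],allow_pickle=True)
cv2.imwrite("pics/w_hub.png",im[:,:,::-1]); print(s["eef_pos"],s["eef_rot"],s["joint_vel"].round(3),s["qpos"])
print(proj(cam("wrist",s),[565,8,135]))
E
```

```text
[566.80631838  17.35950749 433.37186711] [0.00913555 0.26160821 0.96510201 0.00746912] [-0.033 -0.009  0.007 -0.081  0.003  0.03 ] [-0.16930798  0.41276023  1.55358788  0.0143481   1.15566999 -1.21634867]
[241.19754494 185.28229751]
```

View pics/w_hub.png

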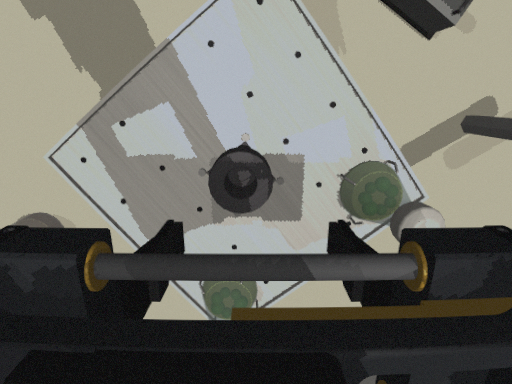

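Wrist picture: the hub is at (240,180) with its dark bore at (241,179), the platform's left corner at (49,157) and its right corner at (423,196). This is within 5 px of my estimate.

```bash
cat > hubfit.py <<'E'
from h import *
from scipy.optimize import least_squares
def fit(im,C,p0,z1=135,z0=105,r=32,thr=60,show=None):
    u,v=proj(C,[*p0,z1]); g=im.max(2).astype(np.uint8)
    m=(g<thr).astype(np.uint8); m[:, :max(0,int(u-60))]=0; m[:,int(u+60):]=0; m[int(v+55):]=0; m[:max(0,int(v-60))]=0
    m=cv2.morphologyEx(m,cv2.MORPH_OPEN,np.ones((5,5)))
    n,l,st,ce=cv2.connectedComponentsWithStats(m); k=1+np.argmin(np.hypot(*(ce[1:]-[u,v]).T)); 
    mk=(l==k).astype(np.uint8); c=max(cv2.findContours(mk,0,1)[0],key=cv2.contourArea)
    c=cv2.convexHull(c); a=np.linspace(0,2*np.pi,60)
    def res(p):
        pts=[proj(C,[p[0]+p[2]*np.cos(t),p[1]+p[2]*np.sin(t),z]) for z in(z0,z1) for t in a]
        h=cv2.convexHull(np.array(pts,np.float32))
        return [cv2.pointPolygonTest(h,(float(x[0][0]),float(x[0][1])),True) for x in c]
    o=least_squares(res,[*p0,r],loss="soft_l1",diff_step=1e-3); print("hub",o.x.round(1),"rms px",np.std(res(o.x)).round(2),"area",mk.sum()); return o.x
if __name__=="__main__":
    s=np.load("hub.npy",allow_pickle=True)[0]; C=cam("wrist",s)
    im=cv2.imread("pics/w_hub.png")[:,:,::-1]
    for thr in (50,65,80): fit(im,C,[565,8],thr=thr)
    g=im.max(2); print(g[150:215:4,225:262:4])
    print([onz(C,*p,111).round(1) for p in((48,157),(424,196))])
E
python3 hubfit.py
```

```text
hub [ 5.612e+02 -5.000e-01  2.300e+01] rms px 1.84 area 1460
hub [562.5   8.6  31.2] rms px 0.87 area 2281
hub [562.3   8.7  31.7] rms px 0.56 area 3230
[[124  33  33  31  36  39  31  45 172 183]
 [ 39  76  79  80  81  84  81  51  31 158]
 [ 53  50  79  79  83  81  82  77  73  35]
 [ 45  42  46  64  64  66  73  67  63  62]
 [ 50  43  48  46  38  48  47  46  45  49]
 [ 49  43  45  43  45  47  38  47  45  66]
 [ 42  45  46  47  65  71  71  44  45  45]
 [ 29  43  51  43  68  65  53  47  52  57]
 [ 25  31  49  47  62  68  44  33  52  71]
 [ 32  26  25  38  45  37  34  31  63  72]
 [ 41  30  31  30  24  36  31  27  65  69]
 [ 46  38  31  29  31  37  35  55  73  71]
 [ 44  45  48  35  31  38  70  70  66  70]
 [ 41  45  46  39  47  44  62  65  69  66]
 [ 45  47  42  47  40  50  45  65  63  94]
 [115  47  45  47  47  47  42  79 115 114]
 [113 114 113  92 112 114 111 113 115 116]]
[array([ 439.7, -155.8,  111. ]), array([684.7, 172.8, 111. ])]
```

>>> send_rows:
  moves:
    - [-10,37,-2,0,0,0.123,-1]
    - [-10,37,-2,0,0,0.123,-1]
    - [-10,37,-2,0,0,0.123,-1]
    - [-10,37,-2,0,0,0.123,-1]
    - [-10,37,-2,0,0,0.123,-1]

```text
time: 2.75
eef_pos: [518.8, 195.4, 424.3]
eef_rot: [0.012, -0.041, 0.999, 0.007]
wrist_force: [0.7, 0.9, 0.1]
finger_gap: 87.1
```

>>> send_rows:
  moves:
    - [-10,37,-2,0,0,0.123,-1]
    - [-10,37,-2,0,0,0.123,-1]
    - [-10,37,-2,0,0,0.123,-1]
    - [0,0,0,0,0,0,-1]

```text
time: 3.08
eef_pos: [486.4, 311.4, 418.6]
eef_rot: [0.011, -0.23, 0.973, 0.009]
wrist_force: [-0.9, 0.2, 0.2]
finger_gap: 87.1
```

```bash
python3 - <<'E'
from h import *
s=status.state(); im=eyes.snapshot("wrist"); np.save("key.npy",[s],allow_pickle=True)
C=cam("wrist",s)
cv2.imwrite("pics/w_key.png",im[:,:,::-1]); Rt=rot(s["eef_rot"]); print(s["eef_pos"],Rt[:,2],np.degrees(np.arctan2(Rt[1,0],Rt[0,0])))
print(proj(C,[490,310,160]))
hsv=cv2.cvtColor(im,cv2.COLOR_RGB2HSV); m=((im[...,0]>90)&(im[...,1]<60)&(im[...,2]<60)).astype(np.uint8)
n,l,st,ce=cv2.connectedComponentsWithStats(m)
for k in range(1,n):
    if st[k,4]>200:
        r=cv2.minAreaRect(np.argwhere(l==k)[:,::-1].astype(np.float32)); b=cv2.boxPoints(r); print(st[k],r)
        print([onz(C,*p,160).round(1) for p in b], onz(C,*r[0],160))
E
```

```text
[486.35968587 311.39403322 418.64101261] [ 0.01668115  0.02308194 -0.9995944 ] -153.3565919697942
[248.02735941 194.55114673]
[ 239  134   30  120 3059] ((254.89466857910156, 193.55101013183594), (119.33451080322266, 27.924121856689453), 87.35746002197266)
[array([448.2, 280.6, 160. ]), array([437.2, 300.1, 160. ]), array([530.4, 353.9, 160. ]), array([542.8, 331.6, 160. ])] [486.59593746 314.83188085 160.        ]
```

View pics/w_key.png

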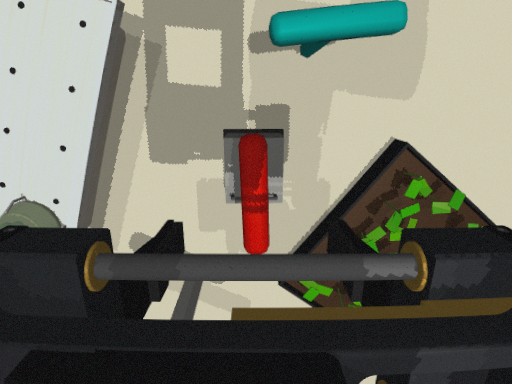

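Wrist picture: the red handle runs from (253,134) to (256,253) above the grey stand (223–284, 130–202), with turquoise away at top right. The handle yaw is about 29.7° and the centre about (488.5,316).

>>> send_rows:
  moves:
    - [2,4.6,-36,-0.023,0.017,0.05,-1]
    - [0,0,-36,0,0,0,-1]
    - [0,0,-25,0,0,0,-1]
    - [0,0,0,0,0,0,-1]

```text
time: 3.47
eef_pos: [492.7, 309.5, 323.0]
eef_rot: [0.005, -0.249, 0.968, -0.003]
wrist_force: [-0.0, -1.0, -0.3]
finger_gap: 86.9
```

```bash
cat > st.py <<'E'
from h import *
s=status.state();Rt=rot(s["eef_rot"])
print(round(s["time"],2),s["eef_pos"].round(2),"z",Rt[:,2].round(4),"yaw",np.degrees(np.arctan2(Rt[1,0],Rt[0,0])).round(2)%360,"F",s["wrist_force"].round(2),"M",s["ft_torque"].round(3),"gap",round(s["finger_gap"],1),"q6",s["qpos"][5].round(2))
E
python3 st.py;python3 - <<'E'
from h import *
s=status.state(); im=eyes.snapshot("wrist"); C=cam("wrist",s)
m=((im[...,0]>90)&(im[...,1]<60)&(im[...,2]<60)).astype(np.uint8)
r=cv2.minAreaRect(np.argwhere(m)[:,::-1].astype(np.float32)); b=cv2.boxPoints(r)
print(r,[onz(C,*p,160).round(1) for p in b], onz(C,*r[0],160))
cv2.imwrite("pics/w_key2.png",im[:,:,::-1])
E
```

```text
3.47 [492.71 309.49 322.96] z [ 0.0117 -0.0027 -0.9999] yaw 208.86 F [-0.02 -1.02 -0.33] M [ 0.185 -0.145 -0.046] gap 86.9 q6 -1.7
((270.739013671875, 230.53155517578125), (43.23514938354492, 155.28036499023438), 0.8069294095039368) [array([528.4, 322.8, 160. ]), array([448.1, 280.4, 160. ]), array([438. , 299.1, 160. ]), array([516.5, 345. , 160. ])] [479.23598164 309.82977342 160.        ]
```

>>> send_rows:
  moves:
    - [-3.2,6.8,0,0.003,0.012,0.012,-1]
    - [0,0,-12.5,0,0,0,-1]
    - [0,0,0,0,0,0,-1]

```text
time: 3.77
eef_pos: [493.2, 314.3, 316.7]
eef_rot: [0.004, -0.252, 0.968, 0.001]
wrist_force: [-0.2, -0.1, -0.2]
finger_gap: 86.9
```

```bash
python3 st.py
```

```text
3.77 [493.24 314.34 316.69] z [ 0.0071  0.0036 -1.    ] yaw 209.2 F [-0.22 -0.1  -0.22] M [ 0.11  -0.077  0.024] gap 86.9 q6 -1.7
```

>>> send_rows:
  moves:
    - [-3.7,2,-6,0.004,0.007,0.006,-1]
    - [-2,1,-3,0,0,0,-1]
    - [0,0,0,0,0,0,-1]

```text
time: 4.02
eef_pos: [489.0, 317.5, 312.1]
eef_rot: [0.005, -0.254, 0.967, 0.005]
wrist_force: [-0.3, 0.3, -1.3]
finger_gap: 87.3
```

```bash
python3 st.py
```

```text
4.02 [489.   317.52 312.15] z [ 0.0072  0.0116 -0.9999] yaw 209.45 F [-0.33  0.32 -1.35] M [ 0.138 -0.039 -0.014] gap 87.3 q6 -1.71
```

>>> send_rows:
  moves:
    - [0,-1,-1,-0.014,0.009,0,-1]
    - [0,0,0,0,0,0,1]
    - [0,0,0,0,0,0,1]
    - [0,0,0,0,0,0,1]
    - [0,0,0,0,0,0,1]

```text
time: 4.43
eef_pos: [489.1, 317.0, 313.5]
eef_rot: [0.0, -0.255, 0.967, -0.001]
wrist_force: [0.1, -0.3, 0.6]
finger_gap: 67.6
```

>>> send_rows:
  moves:
    - [0,0,0,0,0,0,1]
    - [0,0,0,0,0,0,1]
    - [0,0,0,0,0,0,1]

```text
time: 4.68
eef_pos: [489.2, 317.1, 313.6]
eef_rot: [0.0, -0.255, 0.967, -0.001]
wrist_force: [-0.5, -0.5, -0.5]
finger_gap: 48.1
```

```bash
python3 st.py
```

```text
4.68 [489.15 317.07 313.59] z [ 9.0e-04 -2.4e-03 -1.0e+00] yaw 209.5 F [-0.53 -0.49 -0.5 ] M [ 0.128 -0.112 -0.018] gap 48.1 q6 -1.7
```

>>> send_rows:
  moves:
    - [0,0,0,0,0,0,1]
    - [0,0,0,0,0,0,1]
    - [0,0,0,0,0,0,1]
    - [0,0,0,0,0,0,1]
    - [0,0,0,0,0,0,1]

```text
time: 5.1
eef_pos: [489.2, 317.0, 313.4]
eef_rot: [0.0, -0.255, 0.967, -0.001]
wrist_force: [-0.4, -0.2, 0.1]
finger_gap: 23.8
```

>>> send_rows:
  moves:
    - [0,0,0,0,0,0,1]
    - [0,0,0,0,0,0,1]

```text
time: 5.27
eef_pos: [489.2, 317.0, 313.4]
eef_rot: [-0.0, -0.255, 0.967, -0.001]
wrist_force: [-0.5, -0.4, 0.4]
finger_gap: 23.9
```

```bash
python3 st.py
```

```text
5.27 [489.22 316.95 313.41] z [ 6.0e-04 -2.7e-03 -1.0e+00] yaw 209.5 F [-0.54 -0.38  0.44] M [ 0.15 -0.07  0.  ] gap 23.9 q6 -1.7
```

>>> send_rows:
  moves:
    - [0,0,20,0,0,0,1]
    - [0,0,36,0,0,0,1]
    - [0,0,36,0,0,0,1]
    - [0,0,36,0,0,0,1]
    - [0,0,25,0,0,0,1]

```text
time: 5.68
eef_pos: [486.1, 315.1, 459.6]
eef_rot: [-0.012, -0.254, 0.967, -0.003]
wrist_force: [0.9, 0.2, -3.7]
finger_gap: 23.2
```

```bash
python3 st.py; python3 - <<'E'
from h import *
s=status.state();T=cam("top");S=cam("side")
for c in("top","side"):
    eyes.snapshot(c)
    for d in nets.boxes_of("key",c)[:4]: print(c,round(d["conf"],2),[round(v*k) for v,k in zip(d["box"],(512,384,512,384))])
p=s["eef_pos"]; print(proj(T,p-[0,0,153.4]),proj(S,p-[0,0,303.4]),proj(S,p-[0,0,153]))
E
```

```text
5.68 [486.06 315.14 459.62] z [-0.0224 -0.0125 -0.9997] yaw 209.47 F [ 0.94  0.21 -3.7 ] M [ 0.199 -0.283 -0.023] gap 23.2 q6 -1.7
top 0.76 [115, 229, 144, 250]
top 0.59 [113, 189, 132, 205]
top 0.57 [104, 129, 154, 150]
side 0.89 [188, 57, 217, 95]
side 0.82 [155, 98, 176, 140]
side 0.77 [252, 59, 271, 121]
[111.55048629 187.52307046] [204.42904061  95.20160935] [201.29602358  56.07713654]
```

>>> send_rows:
  moves:
    - [9,-34,1,0.006,-0.011,0,1]
    - [9,-34,1,0.003,-0.005,0,1]
    - [9,-34,1,0,0,0,1]
    - [9,-34,1,0,0,0,1]
    - [9,-34,1,0,0,0,1]

```text
time: 6.3
eef_pos: [524.8, 145.6, 446.3]
eef_rot: [-0.019, -0.261, 0.965, 0.003]
wrist_force: [0.9, -1.0, -3.4]
finger_gap: 24.0
```

>>> send_rows:
  moves:
    - [9,-34,1,0,0,0,1]
    - [9,-34,1,0,0,0,1]
    - [9,-34,1,0,0,0,1]
    - [5,-20,1,0,0,0,1]
    - [0,0,0,0,0,0,1]

```text
time: 6.72
eef_pos: [555.0, 13.4, 437.3]
eef_rot: [-0.032, -0.257, 0.966, 0.011]
wrist_force: [-1.6, 2.4, 21.7]
finger_gap: 24.2
```

```bash
python3 st.py
```

```text
6.72 [555.01  13.35 437.27] z [-0.0674  0.0048 -0.9977] yaw 209.89 F [-1.59  2.4  21.72] M [0.979 0.475 0.005] gap 24.2 q6 -2.26
```

>>> send_rows:
  moves:
    - [0,0,12,0,0,0,1]
    - [0,0,12,0,0,0,1]
    - [0,0,0,0,0,0,1]

```text
time: 6.97
eef_pos: [553.9, 10.4, 453.8]
eef_rot: [-0.039, -0.254, 0.966, 0.015]
wrist_force: [0.8, 0.3, -4.0]
finger_gap: 23.8
```

```bash
python3 st.py
```

```text
6.97 [553.89  10.36 453.77] z [-0.0833  0.0091 -0.9965] yaw 209.58 F [ 0.79  0.31 -4.01] M [ 0.099 -0.291  0.012] gap 23.8 q6 -2.27
```

>>> send_rows:
  moves:
    - [6,-1,4,-0.009,-0.083,0,1]
    - [3,0,2,0,-0.03,0,1]
    - [0,0,0,0,0,0,1]

```text
time: 7.22
eef_pos: [561.1, 9.5, 450.8]
eef_rot: [0.009, -0.254, 0.967, -0.001]
wrist_force: [-1.0, 0.4, -3.6]
finger_gap: 23.8
```

```bash
python3 st.py; python3 - <<'E'
from h import *
s=status.state(); im=eyes.snapshot("side"); cv2.imwrite("pics/side1.png",im[:,:,::-1])
S=cam("side"); p=s["eef_pos"]; u,v=proj(S,p-[0,0,303.4]); print(u,v, proj(S,p-[0,0,153.4]),proj(S,[562.3,8.7,135]))
w=eyes.snapshot("wrist"); cv2.imwrite("pics/w3.png",w[:,:,::-1])
c=im[40:210,170:340]; o=np.hstack([cv2.resize(c,(450,450),interpolation=2),cv2.resize(w[60:384,100:400],(350,378))[:,:] if 0 else np.vstack([cv2.resize(w,(350,262)),np.zeros((188,350,3),np.uint8)])])
cv2.imwrite("pics/c1.png",o[:,:,::-1])
E
```

```text
7.22 [561.08   9.45 450.78] z [ 0.0171  0.0026 -0.9999] yaw 209.46 F [-0.99  0.36 -3.62] M [ 0.171 -0.07   0.019] gap 23.8 q6 -2.27
251.79902600927636 145.55907722990315 [251.48973597 103.94150704] [252.27818884 148.81777134]
```

View pics/c1.png

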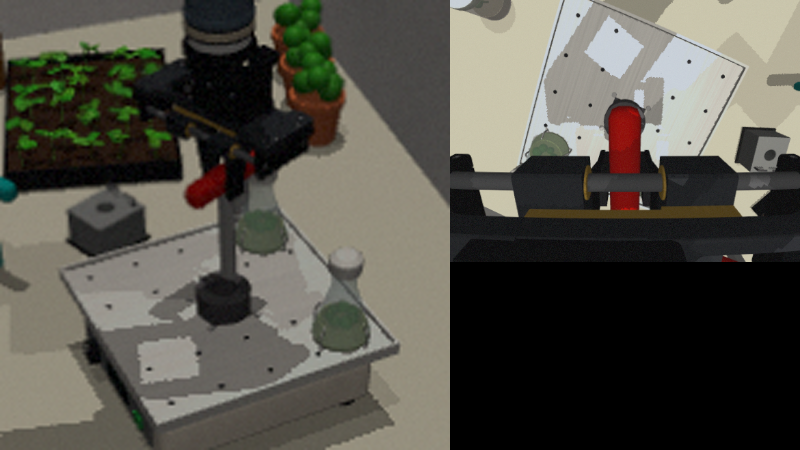

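Side/wrist view: the shank tip is right above the hub (about (256,144)), the empty stand hole is visible, and the key hangs in line with the tool. I'll level it, centre it, then descend into the bore.

>>> send_rows:
  moves:
    - [1,-1,0,-0.003,0.015,0,1]
    - [0.5,0,0,0,0.007,0,1]
    - [0,0,0,0,0,0,1]

```text
time: 7.57
eef_pos: [561.3, 8.9, 447.2]
eef_rot: [-0.009, -0.255, 0.967, 0.003]
wrist_force: [-0.1, 0.9, -3.5]
finger_gap: 24.2
```

```bash
python3 st.py; python3 - <<'E'
from h import *
# tip position from side+top: report shank direction using side picture of dark shank pixels
s=status.state(); S=cam("side"); p=s["eef_pos"]
print("tip",proj(S,p-[0,0,303.4]),"z182",proj(S,p-[0,0,182]))
im=eyes.snapshot("side").astype(int)
for v in range(118,150,2): print(v,im[v,244:270].sum(1)//3)
E
```

```text
7.57 [561.33   8.94 447.16] z [-1.920e-02  7.000e-04 -9.998e-01] yaw 209.51 F [-0.09  0.9  -3.47] M [ 0.068 -0.129  0.016] gap 24.2 q6 -2.27
tip [251.93448401 146.58207364] z182 [251.69537638 113.45406036]
118 [ 26  36  59 111 137 121  69  50  50  51  43  45  72  58  51  54  55  74
  69  70  97 101 102  95 103 106]
120 [123 135 137 138 139 122  69  49  53  50  51  50  72  60  56  53  55  72
  70  72  75  73  67  69  65  71]
122 [139 140 137 140 139 121  69  50  47  52  52  48 103 100 109  74  71  79
  66  65  65  65  66  67  67  69]
124 [138 139 139 142 144 130  74  47  55  53  53  45  68 128 138 103  77  69
  71  67  65  67  64  67  69  68]
126 [121 100  90  83  82  80  56  45  52  53  52  48 115 148 146  94  71  76
  86  75  71  72  66  66  66  67]
128 [123 129 132 137 141 122  69  50  50  52  50  47 108 134 106  73  68  73
  70  75  76  76  75  74  74  69]
130 [135 136 137 137 136 120  68  48  51  51  56  50 104 129 107  78  67  71
  77  74  74  73  74  78  75  75]
132 [134 135 137 135 136 121  68  51  53  52  51  46 103 131 136  95  58  62
  73  74  75  75  73  76  73  75]
134 [1
[... 181 characters left out ...]

 134 135 131 126 131 130  89  80]
138 [137 138 134 147 150 131  75  49  53  52  56  47 125 137 137 137 137 138
 137 137 138 136 139 136 138 139]
140 [140 139 151 152 152 134  75  51  50  52  56  48 126 136 135 136 135 136
 110  79 129 138 139 139 139 139]
142 [147 140 137 140 139 130  74  50  49  53  56  46  74 112 115 134 139 138
 136 138 138 138 138 138 140 139]
144 [137 100  94  70  43  31  46  49  51  54  53  46  43  44  46  50  53  63
 106 133 138 138 138 139 139 140]
146 [122  72  50  36  32  28  31  46  54  53  54  36  26  23  32  31  29  27
  27  37 130 138 137 135 135 136]
148 [ 55  37  31  23  27  19  19  21  27  25  20  25  23  11  19  20  24  28
  22  31  49 124 136 135 136 136]
```

```bash
python3 - <<'E'
from h import *
S=cam("side")
im=eyes.snapshot("side").astype(int).sum(2)/3
for v in range(146,162,2):
    r=im[v,235:275]; d=np.where(r<75)[0]+235; print(v,d.min(),d.max(),(d.min()+d.max())/2)
print([proj(S,np.array([562.3,8.7,135])+e) for e in ([0,0,0],[10,0,0],[0,10,0],[0,0,-10])])
T=cam("top"); t=eyes.snapshot("top").astype(int)
E
```

```text
146 245 263 254.0
148 243 264 253.5
150 243 264 253.5
152 243 264 253.5
154 244 264 254.0
156 244 264 254.0
158 244 267 255.5
160 246 262 254.0
[array([252.27818884, 148.81777134]), array([255.4072377 , 148.18620739]), array([251.29639248, 146.8605253 ]), array([252.29518335, 151.36607127])]
```

>>> send_rows:
  moves:
    - [3,0,0,0,0,0,1]
    - [1,0,-4,0,0,0,1]
    - [0,0,-5,0,0,0,1]
    - [0,0,0,0,0,0,1]

```text
time: 8.05
eef_pos: [566.0, 8.9, 438.7]
eef_rot: [-0.007, -0.255, 0.967, 0.002]
wrist_force: [-0.4, -0.3, -4.4]
finger_gap: 24.1
```

```bash
python3 st.py
```

```text
8.05 [565.97   8.94 438.74] z [-1.490e-02  2.000e-04 -9.999e-01] yaw 209.51 F [-0.41 -0.35 -4.37] M [ 0.092 -0.122  0.001] gap 24.1 q6 -2.27
```

>>> send_rows:
  moves:
    - [-1.5,0,0,0,0,0,1]
    - [0,0,-4,0,0,0,1]
    - [0,0,-2,0,0,0,1]
    - [0,0,0,0,0,0,1]

```text
time: 8.38
eef_pos: [564.1, 8.9, 431.7]
eef_rot: [-0.008, -0.255, 0.967, 0.002]
wrist_force: [-1.1, -0.2, -3.6]
finger_gap: 23.7
```

```bash
python3 st.py
```

```text
8.38 [564.13   8.94 431.71] z [-1.590e-02  3.000e-04 -9.999e-01] yaw 209.51 F [-1.05 -0.21 -3.62] M [ 0.147 -0.156 -0.025] gap 23.7 q6 -2.27
```

>>> send_rows:
  moves:
    - [0,0,-6,0,0,0,1]
    - [0,0,-6,0,0,0,1]
    - [0,0,-6,0,0,0,1]
    - [0,0,-4,0,0,0,1]
    - [0,0,0,0,0,0,1]

```text
time: 8.8
eef_pos: [564.0, 9.0, 407.2]
eef_rot: [-0.008, -0.255, 0.967, 0.002]
wrist_force: [0.3, 0.3, -4.0]
finger_gap: 23.8
```

```bash
python3 st.py
```

```text
8.8 [563.96   8.95 407.23] z [-1.610e-02  3.000e-04 -9.999e-01] yaw 209.51 F [ 0.29  0.35 -4.03] M [ 0.129 -0.158 -0.019] gap 23.8 q6 -2.27
```

>>> send_rows:
  moves:
    - [0,2,0,0,0,0,1]
    - [0,2,0,0,0,0,1]
    - [0,0,0,0,0,0,1]

```text
time: 9.05
eef_pos: [564.1, 12.5, 406.7]
eef_rot: [-0.009, -0.255, 0.967, 0.001]
wrist_force: [0.5, -0.9, -4.7]
finger_gap: 23.8
```

>>> send_rows:
  moves:
    - [0,1,0,0,0,0,1]
    - [0,0,0,0,0,0,1]

```text
time: 9.22
eef_pos: [564.1, 13.2, 406.8]
eef_rot: [-0.009, -0.255, 0.967, 0.0]
wrist_force: [0.3, -1.4, -5.5]
finger_gap: 23.7
```

>>> send_rows:
  moves:
    - [0,1,0,0,0,0,1]
    - [0,0,0,0,0,0,1]

```text
time: 9.38
eef_pos: [564.2, 13.9, 406.9]
eef_rot: [-0.009, -0.255, 0.967, -0.001]
wrist_force: [-0.4, -2.4, -4.7]
finger_gap: 23.9
```

>>> send_rows:
  moves:
    - [0,1,0,0,0,0,1]
    - [0,0,0,0,0,0,1]

```text
time: 9.55
eef_pos: [564.2, 14.6, 407.0]
eef_rot: [-0.009, -0.255, 0.967, -0.001]
wrist_force: [-0.9, -1.9, -4.9]
finger_gap: 24.0
```

```bash
python3 st.py
```

```text
9.55 [564.16  14.6  406.99] z [-0.0167 -0.0075 -0.9998] yaw 209.6 F [-0.87 -1.86 -4.92] M [-0.437 -0.067 -0.016] gap 24.0 q6 -2.25
```

>>> send_rows:
  moves:
    - [0,1,0,0,0,0,1]
    - [0,0,0,0,0,0,1]

```text
time: 9.72
eef_pos: [564.2, 15.3, 407.1]
eef_rot: [-0.009, -0.255, 0.967, -0.002]
wrist_force: [-0.9, -2.4, -4.0]
finger_gap: 23.8
```

```bash
python3 st.py
```

```text
9.72 [564.2   15.31 407.1 ] z [-0.0165 -0.0088 -0.9998] yaw 209.6 F [-0.93 -2.44 -3.96] M [-0.572 -0.064 -0.045] gap 23.8 q6 -2.25
```

>>> send_rows:
  moves:
    - [0,-4,0,0.006,0,0,1]
    - [0,-3,0,0.003,0,0,1]
    - [0,-2,0,0,0,0,1]
    - [0,0,0,0,0,0,1]

```text
time: 10.05
eef_pos: [564.3, 7.1, 407.5]
eef_rot: [-0.006, -0.255, 0.967, 0.006]
wrist_force: [0.2, 1.1, -4.4]
finger_gap: 24.0
```

```bash
python3 st.py
```

```text
10.05 [564.32   7.1  407.5 ] z [-0.0152  0.0075 -0.9999] yaw 209.54 F [ 0.21  1.07 -4.38] M [ 0.09  -0.112  0.046] gap 24.0 q6 -2.27
```

>>> send_rows:
  moves:
    - [0,-2,0,0,0,0,1]
    - [0,-2,0,0,0,0,1]
    - [0,0,0,0,0,0,1]

```text
time: 10.3
eef_pos: [564.4, 3.0, 407.8]
eef_rot: [-0.006, -0.255, 0.967, 0.006]
wrist_force: [-0.3, 0.4, -4.0]
finger_gap: 24.0
```

```bash
python3 st.py
```

```text
10.3 [564.39   3.01 407.79] z [-0.0144  0.0093 -0.9999] yaw 209.51 F [-0.28  0.43 -4.  ] M [ 0.044 -0.109  0.042] gap 24.0 q6 -2.28
```

>>> send_rows:
  moves:
    - [0,-2,0,0,0,0,1]
    - [0,-2,0,0,0,0,1]
    - [0,0,0,0,0,0,1]

```text
time: 10.55
eef_pos: [564.4, -1.3, 407.9]
eef_rot: [-0.006, -0.255, 0.967, 0.006]
wrist_force: [0.8, -0.0, -3.5]
finger_gap: 23.7
```

```bash
python3 st.py
```

```text
10.55 [564.38  -1.27 407.88] z [-0.0143  0.0097 -0.9999] yaw 209.51 F [ 0.78 -0.01 -3.52] M [ 0.088 -0.113  0.04 ] gap 23.7 q6 -2.29
```

>>> send_rows:
  moves:
    - [0,-1.5,0,0,0,0,1]
    - [0,0,0,0,0,0,1]

```text
time: 10.72
eef_pos: [564.4, -3.0, 407.9]
eef_rot: [-0.006, -0.255, 0.967, 0.007]
wrist_force: [0.6, 0.5, -4.3]
finger_gap: 23.7
```

```bash
python3 st.py
```

```text
10.72 [564.39  -2.98 407.85] z [-0.0143  0.0098 -0.9998] yaw 209.5 F [ 0.58  0.46 -4.3 ] M [ 0.092 -0.132 -0.052] gap 23.7 q6 -2.29
```

>>> send_rows:
  moves:
    - [0,-1.5,0,0,0,0,1]
    - [0,0,0,0,0,0,1]

```text
time: 10.88
eef_pos: [564.2, -4.1, 407.7]
eef_rot: [-0.006, -0.254, 0.967, 0.008]
wrist_force: [-0.3, 0.0, -3.3]
finger_gap: 23.7
```

```bash
python3 st.py
```

```text
10.88 [564.22  -4.11 407.74] z [-0.015   0.0121 -0.9998] yaw 209.47 F [-0.33  0.02 -3.34] M [ 0.288 -0.065  0.003] gap 23.7 q6 -2.3
```

>>> send_rows:
  moves:
    - [0,3,0,-0.006,0,0,1]
    - [0,4,0,-0.004,0,0,1]
    - [0,4,0,0,0,0,1]
    - [0,2,0,0,0,0,1]
    - [0,0,0,0,0,0,1]

```text
time: 11.3
eef_pos: [564.3, 10.1, 407.8]
eef_rot: [-0.007, -0.254, 0.967, 0.002]
wrist_force: [-0.1, 0.6, -3.7]
finger_gap: 23.6
```

```bash
python3 st.py
```

```text
11.3 [564.25  10.08 407.75] z [-1.460e-02 -2.000e-04 -9.999e-01] yaw 209.48 F [-0.07  0.62 -3.72] M [ 0.175 -0.09  -0.033] gap 23.6 q6 -2.26
```

>>> send_rows:
  moves:
    - [0,1,0,0,0,0,1]
    - [0,0,0,0,0,0,1]

```text
time: 11.47
eef_pos: [564.2, 11.7, 407.8]
eef_rot: [-0.007, -0.255, 0.967, 0.002]
wrist_force: [0.2, 0.3, -3.5]
finger_gap: 24.4
```

```bash
python3 st.py
```

```text
11.47 [564.24  11.66 407.78] z [-1.460e-02 -5.000e-04 -9.999e-01] yaw 209.54 F [ 0.17  0.31 -3.52] M [ 0.122 -0.086  0.027] gap 24.4 q6 -2.26
```

>>> send_rows:
  moves:
    - [0,1,0,0,0,0,1]
    - [0,0,0,0,0,0,1]

```text
time: 11.63
eef_pos: [564.3, 12.5, 407.8]
eef_rot: [-0.007, -0.255, 0.967, 0.001]
wrist_force: [0.2, -0.0, -4.5]
finger_gap: 23.7
```

```bash
python3 st.py
```

```text
11.63 [564.34  12.53 407.83] z [-0.0143 -0.0017 -0.9999] yaw 209.56 F [ 0.2  -0.   -4.51] M [ 0.028 -0.072  0.024] gap 23.7 q6 -2.26
```

>>> send_rows:
  moves:
    - [0,-4,0,0,0,0,1]
    - [1,-2,0,0,0,0,1]
    - [2,-0.5,0,0,0,0,1]
    - [0,0,0,0,0,0,1]

```text
time: 11.97
eef_pos: [567.6, 5.1, 407.8]
eef_rot: [-0.007, -0.255, 0.967, 0.001]
wrist_force: [1.1, 0.4, -4.3]
finger_gap: 23.7
```

```bash
python3 st.py
```

```text
11.97 [567.6    5.07 407.84] z [-0.0142 -0.0014 -0.9999] yaw 209.53 F [ 1.1   0.39 -4.34] M [ 0.061 -0.101 -0.019] gap 23.7 q6 -2.27
```

>>> send_rows:
  moves:
    - [1,0,0,0,0,0,1]
    - [0,0,0,0,0,0,1]

```text
time: 12.13
eef_pos: [568.9, 4.7, 407.8]
eef_rot: [-0.007, -0.254, 0.967, 0.001]
wrist_force: [-0.1, 0.1, -4.5]
finger_gap: 23.8
```

```bash
python3 st.py
```

```text
12.13 [568.86   4.72 407.8 ] z [-0.0142 -0.0012 -0.9999] yaw 209.49 F [-0.12  0.09 -4.52] M [ 0.116 -0.139 -0.034] gap 23.8 q6 -2.27
```

>>> send_rows:
  moves:
    - [1,0,0,0,0,0,1]
    - [0,0,0,0,0,0,1]

```text
time: 12.3
eef_pos: [569.6, 4.7, 407.6]
eef_rot: [-0.008, -0.254, 0.967, 0.002]
wrist_force: [-0.3, 0.3, -4.0]
finger_gap: 23.7
```

```bash
python3 st.py
```

```text
12.3 [569.62   4.73 407.63] z [-1.610e-02 -9.000e-04 -9.999e-01] yaw 209.49 F [-0.34  0.26 -4.  ] M [ 0.087 -0.064  0.035] gap 23.7 q6 -2.27
```

>>> send_rows:
  moves:
    - [-4,0.5,0,0,0,0,1]
    - [-4,0,0,0,0,0,1]
    - [-2,0,0,0,0,0,1]
    - [0,0,0,0,0,0,1]

```text
time: 12.63
eef_pos: [558.6, 5.6, 407.5]
eef_rot: [-0.008, -0.255, 0.967, 0.002]
wrist_force: [0.8, -0.1, -3.8]
finger_gap: 24.0
```

```bash
python3 st.py
```

```text
12.63 [558.6    5.56 407.49] z [-1.590e-02 -8.000e-04 -9.999e-01] yaw 209.5 F [ 0.81 -0.09 -3.76] M [ 0.105 -0.057  0.014] gap 24.0 q6 -2.27
```

>>> send_rows:
  moves:
    - [-1,0,0,0,0,0,1]
    - [0,0,0,0,0,0,1]

```text
time: 12.8
eef_pos: [557.2, 5.7, 407.7]
eef_rot: [-0.008, -0.255, 0.967, 0.002]
wrist_force: [-0.1, 0.0, -3.9]
finger_gap: 23.6
```

```bash
python3 st.py
```

```text
12.8 [557.18   5.67 407.66] z [-1.550e-02 -7.000e-04 -9.999e-01] yaw 209.51 F [-0.13  0.02 -3.85] M [ 0.113 -0.036  0.026] gap 23.6 q6 -2.27
```

>>> send_rows:
  moves:
    - [-1,0,0,0,0,0,1]
    - [0,0,0,0,0,0,1]

```text
time: 12.97
eef_pos: [556.3, 5.7, 407.9]
eef_rot: [-0.007, -0.255, 0.967, 0.001]
wrist_force: [0.3, 0.3, -3.5]
finger_gap: 24.2
```

```bash
python3 st.py
```

```text
12.97 [556.25   5.67 407.87] z [-1.450e-02 -9.000e-04 -9.999e-01] yaw 209.51 F [ 0.34  0.26 -3.47] M [ 0.126 -0.096  0.034] gap 24.2 q6 -2.27
```

>>> send_rows:
  moves:
    - [4,0.2,0,0,0,-0.1,1]
    - [2,0,0,0,0,-0.12,1]
    - [0,0,0,0,0,-0.12,1]
    - [0,0,0,0,0,-0.12,1]
    - [0,0,0,0,0,-0.12,1]

```text
time: 13.38
eef_pos: [562.9, 5.8, 408.0]
eef_rot: [-0.006, 0.044, 0.999, 0.003]
wrist_force: [-0.9, -0.6, -4.4]
finger_gap: 23.6
```

>>> send_rows:
  moves:
    - [0,0,0,0,0,-0.12,1]
    - [0,0,0,0,0,-0.12,1]
    - [0,0,0,0,0,-0.1,1]
    - [0,0,0,0,0,0,1]

```text
time: 13.72
eef_pos: [563.2, 5.7, 407.9]
eef_rot: [-0.005, 0.221, 0.975, 0.004]
wrist_force: [0.6, 0.0, -4.1]
finger_gap: 23.7
```

```bash
python3 st.py
```

```text
13.72 [563.24   5.68 407.95] z [-0.0081  0.0109 -0.9999] yaw 154.47 F [ 0.62  0.04 -4.11] M [ 0.073 -0.141 -0.006] gap 23.7 q6 -1.32
```

>>> send_rows:
  moves:
    - [-2,3,0,0,0,0,1]
    - [-1,2,0,0,0,0,1]
    - [0,0,0,0,0,0,1]

```text
time: 13.97
eef_pos: [560.1, 11.0, 407.9]
eef_rot: [-0.005, 0.218, 0.976, 0.004]
wrist_force: [0.1, 0.9, -3.3]
finger_gap: 23.8
```

```bash
python3 st.py
```

```text
13.97 [560.1   10.99 407.86] z [-0.0083  0.011  -0.9999] yaw 154.81 F [ 0.1   0.91 -3.29] M [ 0.058 -0.097 -0.019] gap 23.8 q6 -1.32
```

>>> send_rows:
  moves:
    - [0,1,0,0,0,0,1]
    - [0,0,0,0,0,0,1]

```text
time: 14.13
eef_pos: [559.9, 12.4, 407.9]
eef_rot: [-0.005, 0.217, 0.976, 0.004]
wrist_force: [-0.7, 0.1, -4.1]
finger_gap: 23.5
```

```bash
python3 st.py
```

```text
14.13 [559.89  12.4  407.87] z [-0.0085  0.011  -0.9999] yaw 154.95 F [-0.67  0.09 -4.07] M [ 0.045 -0.131  0.034] gap 23.5 q6 -1.32
```

>>> send_rows:
  moves:
    - [0,1,0,0,0,0,1]
    - [0,0,0,0,0,0,1]

```text
time: 14.3
eef_pos: [559.9, 13.6, 407.9]
eef_rot: [-0.005, 0.216, 0.976, 0.004]
wrist_force: [0.6, 0.1, -4.2]
finger_gap: 24.0
```

```bash
python3 st.py
```

```text
14.3 [559.89  13.6  407.92] z [-0.0083  0.0109 -0.9999] yaw 155.02 F [ 0.56  0.07 -4.23] M [-0.027 -0.201  0.026] gap 24.0 q6 -1.32
```

>>> send_rows:
  moves:
    - [0,1,0,0,0,0,1]
    - [0,0,0,0,0,0,1]

```text
time: 14.47
eef_pos: [560.0, 14.6, 407.9]
eef_rot: [-0.005, 0.216, 0.976, 0.004]
wrist_force: [-0.2, -0.1, -4.5]
finger_gap: 23.8
```

```bash
python3 st.py
```

```text
14.47 [559.97  14.6  407.94] z [-0.0082  0.0104 -0.9999] yaw 155.05 F [-0.19 -0.07 -4.52] M [-0.024 -0.128  0.017] gap 23.8 q6 -1.31
```

>>> send_rows:
  moves:
    - [0,1,0,0,0,0,1]
    - [0,0,0,0,0,0,1]

```text
time: 14.63
eef_pos: [560.0, 15.2, 408.0]
eef_rot: [-0.005, 0.216, 0.976, 0.003]
wrist_force: [0.4, -0.3, -3.4]
finger_gap: 23.8
```

```bash
python3 st.py
```

```text
14.63 [560.    15.24 407.99] z [-0.0083  0.0086 -0.9999] yaw 155.08 F [ 0.36 -0.26 -3.42] M [-0.093 -0.208  0.005] gap 23.8 q6 -1.31
```

>>> send_rows:
  moves:
    - [0,-4,0,0,0,0,1]
    - [0,-4,0,0,0,0,1]
    - [0,-3,0,0,0,0,1]
    - [0,0,0,0,0,0,1]

```text
time: 14.97
eef_pos: [560.1, 3.4, 408.0]
eef_rot: [-0.005, 0.216, 0.976, 0.004]
wrist_force: [-0.6, 1.0, -4.1]
finger_gap: 23.9
```

```bash
python3 st.py
```

```text
14.97 [560.1    3.44 407.96] z [-0.0079  0.0097 -0.9999] yaw 155.08 F [-0.64  1.03 -4.1 ] M [ 0.073 -0.146  0.035] gap 23.9 q6 -1.33
```

>>> send_rows:
  moves:
    - [0,-1,0,0,0,0,1]
    - [0,0,0,0,0,0,1]

```text
time: 15.13
eef_pos: [560.1, 1.9, 408.0]
eef_rot: [-0.005, 0.216, 0.976, 0.004]
wrist_force: [0.5, -0.4, -3.4]
finger_gap: 24.0
```

```bash
python3 st.py
```

```text
15.13 [560.12   1.9  407.96] z [-0.0079  0.0102 -0.9999] yaw 155.02 F [ 0.52 -0.41 -3.41] M [ 0.056 -0.14  -0.02 ] gap 24.0 q6 -1.34
```

>>> send_rows:
  moves:
    - [0,-1,0,0,0,0,1]
    - [0,0,0,0,0,0,1]

```text
time: 15.3
eef_pos: [560.1, 1.0, 407.9]
eef_rot: [-0.005, 0.217, 0.976, 0.005]
wrist_force: [0.0, 0.3, -3.2]
finger_gap: 24.0
```

```bash
python3 st.py
```

```text
15.3 [560.09   0.96 407.92] z [-0.008   0.0115 -0.9999] yaw 154.99 F [ 0.05  0.34 -3.25] M [ 0.139 -0.147 -0.026] gap 24.0 q6 -1.34
```

>>> send_rows:
  moves:
    - [0,4,0,0,0,0,1]
    - [2,2.5,0,0,0,0,1]
    - [2,0,0,0,0,0,1]
    - [0,0,0,0,0,0,1]

```text
time: 15.63
eef_pos: [564.4, 8.4, 408.0]
eef_rot: [-0.005, 0.216, 0.976, 0.005]
wrist_force: [0.5, 0.1, -3.7]
finger_gap: 24.0
```

```bash
python3 st.py
```

```text
15.63 [564.36   8.37 407.98] z [-0.0078  0.0111 -0.9999] yaw 155.02 F [ 0.54  0.11 -3.67] M [ 0.091 -0.161 -0.033] gap 24.0 q6 -1.32
```

>>> send_rows:
  moves:
    - [1,0,0,0,0,0,1]
    - [0,0,0,0,0,0,1]

```text
time: 15.8
eef_pos: [565.7, 8.6, 408.0]
eef_rot: [-0.005, 0.216, 0.976, 0.004]
wrist_force: [0.6, -0.2, -3.1]
finger_gap: 24.0
```

```bash
python3 st.py
```

```text
15.8 [565.68   8.65 407.95] z [-0.0077  0.0109 -0.9999] yaw 155.06 F [ 0.55 -0.18 -3.09] M [ 0.029 -0.182 -0.019] gap 24.0 q6 -1.32
```

>>> send_rows:
  moves:
    - [1,0,0,0,0,0,1]
    - [0,0,0,0,0,0,1]

```text
time: 15.97
eef_pos: [566.6, 8.7, 407.8]
eef_rot: [-0.006, 0.216, 0.976, 0.004]
wrist_force: [-0.5, -0.6, -3.4]
finger_gap: 24.1
```

```bash
python3 st.py
```

```text
15.97 [566.56   8.68 407.8 ] z [-0.0092  0.0108 -0.9999] yaw 155.07 F [-0.48 -0.55 -3.41] M [ 0.09  -0.041 -0.012] gap 24.1 q6 -1.32
```

>>> send_rows:
  moves:
    - [-4,-0.3,0,0,0,0,1]
    - [-4,0,0,0,0,0,1]
    - [-2,0,0,0,0,0,1]
    - [0,0,0,0,0,0,1]

```text
time: 16.3
eef_pos: [555.5, 8.2, 407.7]
eef_rot: [-0.006, 0.216, 0.976, 0.004]
wrist_force: [-0.2, 0.4, -4.1]
finger_gap: 23.6
```

```bash
python3 st.py
```

```text
16.3 [555.46   8.21 407.66] z [-0.0094  0.0108 -0.9999] yaw 155.06 F [-0.18  0.36 -4.08] M [ 0.08  -0.115  0.015] gap 23.6 q6 -1.33
```

>>> send_rows:
  moves:
    - [-1,0,0,0,0,0,1]
    - [0,0,0,0,0,0,1]

```text
time: 16.47
eef_pos: [554.1, 8.1, 407.8]
eef_rot: [-0.005, 0.216, 0.976, 0.004]
wrist_force: [1.0, -0.3, -2.9]
finger_gap: 23.6
```

```bash
python3 st.py
```

```text
16.47 [554.08   8.13 407.83] z [-0.0088  0.0107 -0.9999] yaw 155.04 F [ 1.04 -0.25 -2.87] M [ 0.096 -0.11   0.024] gap 23.6 q6 -1.33
```

>>> send_rows:
  moves:
    - [-1,0,0,0,0,0,1]
    - [0,0,0,0,0,0,1]

```text
time: 16.63
eef_pos: [553.4, 8.1, 408.1]
eef_rot: [-0.004, 0.216, 0.976, 0.004]
wrist_force: [0.6, 0.3, -4.2]
finger_gap: 23.8
```

```bash
python3 st.py
```

```text
16.63 [553.36   8.06 408.1 ] z [-0.0068  0.0107 -0.9999] yaw 155.03 F [ 0.62  0.3  -4.22] M [ 0.082 -0.183 -0.012] gap 23.8 q6 -1.33
```

>>> send_rows:
  moves:
    - [4,0,0,0,0,0,1]
    - [1.5,0,-3,0,0,0,1]
    - [0,0,-4,0,0,0,1]
    - [0,0,0,0,0,0,1]

```text
time: 16.97
eef_pos: [559.7, 8.0, 400.7]
eef_rot: [-0.004, 0.216, 0.976, 0.004]
wrist_force: [-0.6, -0.1, -4.2]
finger_gap: 23.3
```

```bash
cat >> st.py <<'E'
th=np.radians(np.degrees(np.arctan2(Rt[1,0],Rt[0,0]))%360-209.5); e=np.array([4.74,3.67])
Re=np.array([[np.cos(th),-np.sin(th)],[np.sin(th),np.cos(th)]])@e
print("  need dxy",(np.array([563.2,9.4])-Re-303*Rt[:2,2]-s["eef_pos"][:2]).round(2),"tip z",(s["eef_pos"][2]-303.4).round(2))
E
python3 st.py
```

```text
16.97 [559.69   8.03 400.74] z [-0.0062  0.0104 -0.9999] yaw 155.04 F [-0.59 -0.09 -4.17] M [ 0.128 -0.087 -0.017] gap 23.3 q6 -1.33
  need dxy [-0.35 -0.05] tip z 97.34
```

>>> send_rows:
  moves:
    - [-0.3,0,-3,0,0,0,1]
    - [0,0,-1.5,0,0,0,1]
    - [0,0,0,0,0,0,1]

```text
time: 17.22
eef_pos: [559.3, 8.1, 395.0]
eef_rot: [-0.005, 0.216, 0.976, 0.004]
wrist_force: [-0.6, 0.3, -3.9]
finger_gap: 23.8
```

>>> send_rows:
  moves:
    - [0,0,-1,0,0,0,1]
    - [0,0,0,0,0,0,1]

```text
time: 17.38
eef_pos: [559.3, 8.1, 393.7]
eef_rot: [-0.005, 0.216, 0.976, 0.004]
wrist_force: [0.8, 0.4, -3.7]
finger_gap: 23.6
```

>>> send_rows:
  moves:
    - [0,0,-1,0,0,0,1]

```text
time: 17.47
eef_pos: [559.5, 8.0, 393.2]
eef_rot: [-0.005, 0.216, 0.976, 0.004]
wrist_force: [-0.8, -0.5, 2.9]
finger_gap: 23.6
```

```bash
python3 st.py
```

```text
17.47 [559.46   8.03 393.16] z [-0.0075  0.0105 -0.9999] yaw 155.04 F [-0.78 -0.46  2.93] M [ 0.106  0.067 -0.023] gap 23.6 q6 -1.33
  need dxy [ 0.29 -0.1 ] tip z 89.76
```

>>> send_rows:
  moves:
    - [0.4,-0.2,-0.6,0,0,0.05,1]
    - [0.15,-0.15,-0.6,0,0,0.05,1]
    - [0.15,-0.15,-0.6,0,0,0.05,1]

```text
time: 17.72
eef_pos: [560.2, 7.6, 393.3]
eef_rot: [-0.004, 0.14, 0.99, 0.004]
wrist_force: [0.1, -0.1, -1.8]
finger_gap: 23.7
```

```bash
python3 st.py
```

```text
17.72 [560.19   7.56 393.31] z [-0.0076  0.0091 -0.9999] yaw 163.96 F [ 0.11 -0.13 -1.81] M [-0.028  0.015 -0.   ] gap 23.7 q6 -1.48
  need dxy [-0.63 -0.1 ] tip z 89.91
```

>>> send_rows:
  moves:
    - [0.15,-0.15,-0.6,0,0,0.05,1]
    - [0.15,-0.15,-0.6,0,0,0.05,1]
    - [0.15,-0.15,-0.6,0,0,0.05,1]

```text
time: 17.97
eef_pos: [560.7, 6.8, 393.4]
eef_rot: [-0.004, 0.061, 0.998, 0.003]
wrist_force: [-1.3, 0.1, -0.0]
finger_gap: 24.2
```

```bash
python3 st.py
```

```text
17.97 [560.7    6.83 393.35] z [-0.007   0.0062 -1.    ] yaw 173.03 F [-1.33  0.08 -0.03] M [-0.013  0.078  0.031] gap 24.2 q6 -1.64
  need dxy [-1.36  0.56] tip z 89.95
```

>>> send_rows:
  moves:
    - [-0.9,0.4,-0.2,0,0,-0.03,1]
    - [-0.5,0.2,-0.3,0,0,0,1]
    - [0,0,-0.3,0,0,0,1]

```text
time: 18.22
eef_pos: [559.3, 7.3, 393.3]
eef_rot: [-0.003, 0.075, 0.997, 0.003]
wrist_force: [-0.3, 0.8, -2.3]
finger_gap: 24.1
```

```bash
python3 st.py
```

```text
18.22 [559.35   7.32 393.33] z [-0.0052  0.0059 -1.    ] yaw 171.38 F [-0.33  0.81 -2.29] M [ 0.107 -0.134 -0.02 ] gap 24.1 q6 -1.61
  need dxy [-0.57  0.32] tip z 89.93
```

>>> send_rows:
  moves:
    - [0,0,-0.4,0,0,0.05,1]
    - [0,0,-0.4,0,0,0.05,1]

```text
time: 18.38
eef_pos: [559.4, 7.1, 393.2]
eef_rot: [-0.002, 0.023, 1.0, 0.002]
wrist_force: [-1.2, -0.5, -0.5]
finger_gap: 23.9
```

```bash
python3 st.py
```

```text
18.38 [559.44   7.06 393.17] z [-0.0049  0.004  -1.    ] yaw 177.37 F [-1.16 -0.46 -0.55] M [-0.144  0.02  -0.012] gap 23.9 q6 -1.71
  need dxy [-0.72  0.54] tip z 89.77
```

>>> send_rows:
  moves:
    - [-0.4,0.3,1.5,0,0,0,1]
    - [-0.2,0.2,0,0,0,0,1]
    - [0,0,0,0,0,0,1]

```text
time: 18.63
eef_pos: [558.7, 7.6, 394.7]
eef_rot: [-0.003, 0.023, 1.0, 0.002]
wrist_force: [0.4, 0.2, -4.2]
finger_gap: 24.0
```

```bash
python3 st.py
```

```text
18.63 [558.73   7.57 394.73] z [-0.0049  0.0042 -1.    ] yaw 177.34 F [ 0.41  0.22 -4.24] M [ 0.127 -0.125  0.007] gap 24.0 q6 -1.71
  need dxy [-0.   -0.01] tip z 91.33
```

>>> send_rows:
  moves:
    - [0,0,-1,0,0,0,1]
    - [0,0,-0.8,0,0,0,1]
    - [0,0,-0.4,0,0,0.05,1]
    - [0,0,-0.4,0,0,0.05,1]

```text
time: 18.97
eef_pos: [558.7, 7.5, 391.7]
eef_rot: [-0.003, -0.028, 1.0, 0.002]
wrist_force: [0.7, -0.1, -3.4]
finger_gap: 23.8
```

```bash
python3 st.py
```

```text
18.97 [558.71   7.53 391.66] z [-0.0055  0.003  -1.    ] yaw 183.16 F [ 0.74 -0.13 -3.35] M [-0.122 -0.159  0.037] gap 23.8 q6 -1.81
  need dxy [ 0.28 -0.24] tip z 88.26
```

The tip is 1.5 mm below the rest level with no support force, so it has found the socket. Lowering it in.

>>> send_rows:
  moves:
    - [0,0,-1.5,0,0,0,1]
    - [0,0,-1.5,0,0,0,1]

```text
time: 19.13
eef_pos: [558.8, 7.4, 388.4]
eef_rot: [-0.003, -0.027, 1.0, 0.001]
wrist_force: [-0.1, 0.3, -3.4]
finger_gap: 24.0
```

```bash
python3 st.py
```

```text
19.13 [558.76   7.44 388.37] z [-0.0054  0.0028 -1.    ] yaw 183.11 F [-0.12  0.28 -3.41] M [ 0.032 -0.073  0.024] gap 24.0 q6 -1.81
  need dxy [ 0.21 -0.07] tip z 84.97
```

>>> send_rows:
  moves:
    - [0,0,-1.5,0,0,0,1]
    - [0,0,-1.5,0,0,0,1]

```text
time: 19.3
eef_pos: [558.8, 7.5, 384.8]
eef_rot: [-0.003, -0.026, 1.0, 0.002]
wrist_force: [0.5, -0.0, -3.4]
finger_gap: 23.4
```

```bash
python3 st.py
```

```text
19.3 [558.77   7.46 384.81] z [-0.0057  0.0029 -1.    ] yaw 183.0 F [ 0.47 -0.01 -3.45] M [-0.006 -0.143 -0.005] gap 23.4 q6 -1.81
  need dxy [ 0.27 -0.11] tip z 81.41
```

>>> send_rows:
  moves:
    - [0.1,0,-1.2,0,0,0,1]
    - [0,0,-0.8,0,0,0,1]
    - [0,0,0,0,0,0,1]
    - [0,0,0,0,0,0,1]
    - [0,0,0,0,0,0,1]

```text
time: 19.72
eef_pos: [559.0, 7.4, 381.9]
eef_rot: [-0.003, -0.025, 1.0, 0.002]
wrist_force: [0.6, 0.2, -3.3]
finger_gap: 23.5
```

```bash
python3 st.py
```

```text
19.72 [558.96   7.43 381.91] z [-0.0063  0.003  -1.    ] yaw 182.9 F [ 0.57  0.16 -3.25] M [ 0.066 -0.077  0.008] gap 23.5 q6 -1.81
  need dxy [ 0.26 -0.11] tip z 78.51
```

>>> send_rows:
  moves:
    - [-0.05,0.2,0,0,0,-0.06,1]
    - [-0.1,0.25,0,0,0,-0.06,1]
    - [-0.1,0.25,0,0,0,-0.06,1]
    - [-0.1,0.27,0,0,0,-0.06,1]

```text
time: 20.05
eef_pos: [558.6, 8.4, 382.0]
eef_rot: [-0.003, 0.099, 0.995, 0.002]
wrist_force: [-0.2, 0.9, -4.8]
finger_gap: 23.8
```

```bash
python3 st.py
```

```text
20.05 [558.63   8.36 382.  ] z [-0.0052  0.004  -1.    ] yaw 168.62 F [-0.17  0.88 -4.79] M [ 0.101 -0.24   0.17 ] gap 23.8 q6 -1.56
  need dxy [0.15 0.16] tip z 78.6
```

>>> send_rows:
  moves:
    - [-0.05,0.27,0,0,0,-0.06,1]
    - [0,0.27,0,0,0,-0.06,1]
    - [0,0.27,0,0,0,-0.06,1]

```text
time: 20.3
eef_pos: [558.6, 9.3, 382.0]
eef_rot: [-0.002, 0.192, 0.981, 0.002]
wrist_force: [-0.0, 0.2, -4.5]
finger_gap: 24.0
```

```bash
python3 st.py
```

```text
20.3 [558.59   9.33 382.01] z [-0.004   0.0047 -1.    ] yaw 157.84 F [-0.04  0.23 -4.45] M [-0.002 -0.162  0.08 ] gap 24.0 q6 -1.37
  need dxy [0.02 0.1 ] tip z 78.61
```

>>> send_rows:
  moves:
    - [0,0.27,0,0,0,-0.06,1]
    - [0.05,0.27,0,0,0,-0.06,1]

```text
time: 20.47
eef_pos: [558.6, 10.0, 382.0]
eef_rot: [-0.002, 0.253, 0.967, 0.002]
wrist_force: [-0.4, -0.6, -4.7]
finger_gap: 23.7
```

```bash
python3 st.py
```

```text
20.47 [558.63   9.98 382.01] z [-0.0033  0.005  -1.    ] yaw 150.66 F [-0.37 -0.58 -4.65] M [-0.006 -0.165  0.138] gap 23.7 q6 -1.24
  need dxy [-0.03  0.07] tip z 78.61
```

>>> send_rows:
  moves:
    - [0.05,0.2,0,0,0,-0.05,1]

```text
time: 20.55
eef_pos: [558.7, 10.2, 382.0]
eef_rot: [-0.002, 0.279, 0.96, 0.002]
wrist_force: [-0.1, 0.8, -4.4]
finger_gap: 23.6
```

```bash
python3 st.py
```

```text
20.55 [558.7   10.23 382.02] z [-0.0029  0.0051 -1.    ] yaw 147.65 F [-0.05  0.83 -4.42] M [ 0.008 -0.22   0.091] gap 23.6 q6 -1.19
  need dxy [-0.09  0.09] tip z 78.62
```

>>> send_rows:
  moves:
    - [0.05,0.2,0,0,0,-0.05,1]

```text
time: 20.63
eef_pos: [558.7, 10.5, 382.0]
eef_rot: [-0.002, 0.303, 0.953, 0.002]
wrist_force: [0.3, -1.0, -4.2]
finger_gap: 23.5
```

```bash
python3 st.py
```

```text
20.63 [558.74  10.48 382.02] z [-0.0026  0.0051 -1.    ] yaw 144.66 F [ 0.25 -1.03 -4.18] M [ 0.028 -0.191  0.088] gap 23.5 q6 -1.14
  need dxy [-0.09  0.09] tip z 78.62
```

>>> send_rows:
  moves:
    - [0.05,0.18,0,0,0,-0.04,1]

```text
time: 20.72
eef_pos: [558.8, 10.7, 382.0]
eef_rot: [-0.002, 0.323, 0.946, 0.002]
wrist_force: [-0.4, -0.8, -4.7]
finger_gap: 24.0
```

```bash
python3 st.py
```

```text
20.72 [558.79  10.74 382.  ] z [-0.0024  0.0052 -1.    ] yaw 142.26 F [-0.38 -0.84 -4.66] M [-0.03  -0.239  0.1  ] gap 24.0 q6 -1.1
  need dxy [-0.1   0.05] tip z 78.6
```

>>> send_rows:
  moves:
    - [0.05,0.18,0,0,0,-0.04,1]

```text
time: 20.8
eef_pos: [558.8, 10.9, 382.0]
eef_rot: [-0.002, 0.343, 0.939, 0.002]
wrist_force: [-1.0, 0.1, -4.6]
finger_gap: 23.7
```

```bash
python3 st.py
```

```text
20.8 [558.85  10.94 382.  ] z [-0.0021  0.0052 -1.    ] yaw 139.87 F [-0.96  0.12 -4.62] M [-0.01  -0.214  0.094] gap 23.7 q6 -1.05
  need dxy [-0.11  0.06] tip z 78.6
```

>>> send_rows:
  moves:
    - [0.06,0.18,0,0,0,-0.045,1]

```text
time: 20.88
eef_pos: [558.9, 11.2, 382.0]
eef_rot: [-0.002, 0.365, 0.931, 0.002]
wrist_force: [0.0, -0.4, -4.2]
finger_gap: 23.8
```

```bash
python3 st.py
```

```text
20.88 [558.9   11.18 382.  ] z [-0.0018  0.0051 -1.    ] yaw 137.2 F [ 0.01 -0.37 -4.19] M [ 0.05  -0.18   0.127] gap 23.8 q6 -1.01
  need dxy [-0.1   0.06] tip z 78.6
```

>>> send_rows:
  moves:
    - [0.06,0.18,0,0,0,-0.045,1]

```text
time: 20.97
eef_pos: [559.0, 11.4, 382.0]
eef_rot: [-0.002, 0.387, 0.922, 0.002]
wrist_force: [-0.1, -0.6, -4.7]
finger_gap: 23.8
```

```bash
python3 st.py
```

```text
20.97 [558.99  11.41 381.99] z [-0.0014  0.0052 -1.    ] yaw 134.51 F [-0.12 -0.57 -4.65] M [ 0.026 -0.173  0.1  ] gap 23.8 q6 -0.96
  need dxy [-0.13  0.05] tip z 78.59
```

>>> send_rows:
  moves:
    - [0.06,0.15,0,0,0,-0.035,1]

```text
time: 21.05
eef_pos: [559.1, 11.6, 382.0]
eef_rot: [-0.001, 0.404, 0.915, 0.002]
wrist_force: [0.3, -0.7, -4.3]
finger_gap: 24.0
```

```bash
python3 st.py|head -1
```

```text
21.05 [559.07  11.59 382.02] z [-0.001   0.0051 -1.    ] yaw 132.4 F [ 0.33 -0.74 -4.33] M [-0.063 -0.175  0.092] gap 24.0 q6 -0.92
```

>>> send_rows:
  moves:
    - [0.06,0.15,0,0,0,-0.035,1]

```text
time: 21.13
eef_pos: [559.2, 11.8, 382.0]
eef_rot: [-0.001, 0.42, 0.907, 0.002]
wrist_force: [0.4, 0.7, -3.5]
finger_gap: 23.7
```

```bash
python3 st.py|head -1
```

```text
21.13 [559.16  11.79 382.01] z [-8.e-04  5.e-03 -1.e+00] yaw 130.32 F [ 0.4   0.73 -3.47] M [-0.025 -0.175  0.114] gap 23.7 q6 -0.89
```

>>> send_rows:
  moves:
    - [0.06,0.15,0,0,0,-0.035,1]

```text
time: 21.22
eef_pos: [559.2, 12.0, 382.0]
eef_rot: [-0.001, 0.437, 0.9, 0.002]
wrist_force: [0.1, -0.6, -4.7]
finger_gap: 23.8
```

```bash
python3 st.py
```

```text
21.22 [559.21  12.   382.02] z [-5.0e-04  4.9e-03 -1.0e+00] yaw 128.23 F [ 0.12 -0.62 -4.73] M [-0.02  -0.19   0.163] gap 23.8 q6 -0.85
  need dxy [-0.21  0.03] tip z 78.62
```

Mz is 0.16, possibly the start of the stop. Continuing gently.

>>> send_rows:
  moves:
    - [0,0.12,0,0,0,-0.03,1]

```text
time: 21.3
eef_pos: [559.2, 12.1, 382.0]
eef_rot: [-0.001, 0.45, 0.893, 0.002]
wrist_force: [-0.1, -0.5, -4.0]
finger_gap: 23.8
```

```bash
python3 st.py|head -1
```

```text
21.3 [559.24  12.14 382.02] z [-2.0e-04  4.7e-03 -1.0e+00] yaw 126.46 F [-0.07 -0.47 -3.99] M [-0.022 -0.208  0.278] gap 23.8 q6 -0.82
```

>>> send_rows:
  moves:
    - [0,0.1,0,0,0,-0.025,1]

```text
time: 21.38
eef_pos: [559.3, 12.3, 382.0]
eef_rot: [-0.001, 0.462, 0.887, 0.002]
wrist_force: [0.6, 0.1, -4.7]
finger_gap: 23.4
```

```bash
python3 st.py
```

```text
21.38 [559.28  12.28 382.02] z [ 1.0e-04  4.5e-03 -1.0e+00] yaw 125.02 F [ 0.59  0.13 -4.74] M [ 0.033 -0.234  0.324] gap 23.4 q6 -0.79
  need dxy [-0.22  0.12] tip z 78.62
```

>>> send_rows:
  moves:
    - [0,0,0,0,0,0,1]
    - [0,0,0,0,0,0,1]
    - [0,0,0,0,0,0,1]

```text
time: 21.63
eef_pos: [559.3, 12.5, 382.0]
eef_rot: [-0.001, 0.46, 0.888, 0.002]
wrist_force: [0.2, -0.8, -5.4]
finger_gap: 23.8
```

```bash
python3 st.py|head -1
```

```text
21.63 [559.26  12.47 382.02] z [ 1.0e-04  3.9e-03 -1.0e+00] yaw 125.21 F [ 0.19 -0.83 -5.4 ] M [ 0.051 -0.257  0.318] gap 23.8 q6 -0.79
```

>>> send_rows:
  moves:
    - [-0.05,-0.15,0,0,0,0.04,1]
    - [-0.05,-0.15,0,0,0,0.04,1]

```text
time: 21.8
eef_pos: [559.1, 12.2, 382.0]
eef_rot: [-0.001, 0.423, 0.906, 0.002]
wrist_force: [0.5, -0.4, -4.0]
finger_gap: 24.1
```

```bash
python3 st.py
```

```text
21.8 [559.1   12.19 382.02] z [-5.0e-04  4.1e-03 -1.0e+00] yaw 129.91 F [ 0.49 -0.39 -3.95] M [-0.065 -0.139 -0.008] gap 24.1 q6 -0.88
  need dxy [-0.23 -0.05] tip z 78.62
```

>>> send_rows:
  moves:
    - [-0.1,0,3,0,0,0,1]
    - [0,0,5,0,0,0,1]
    - [0,0,6,0,0,0,1]

```text
time: 22.05
eef_pos: [559.0, 12.1, 395.7]
eef_rot: [-0.002, 0.424, 0.906, 0.002]
wrist_force: [-0.9, -0.4, -4.0]
finger_gap: 23.9
```

```bash
python3 st.py
```

```text
22.05 [559.02  12.06 395.73] z [-0.0016  0.0051 -1.    ] yaw 129.78 F [-0.9  -0.42 -3.97] M [ 0.095 -0.203 -0.033] gap 23.9 q6 -0.88
  need dxy [ 0.22 -0.18] tip z 92.33
```

>>> send_rows:
  moves:
    - [0,0,12,0,0,0,1]
    - [0,0,14,0,0,0,1]
    - [0,0,14,0,0,0,1]
    - [0,0,14,0,0,0,1]
    - [0,0,14,0,0,0,1]

```text
time: 22.47
eef_pos: [557.2, 12.5, 467.3]
eef_rot: [-0.006, 0.427, 0.904, 0.002]
wrist_force: [-0.2, 0.4, -4.0]
finger_gap: 23.7
```

```bash
python3 st.py
```

```text
22.47 [557.2   12.46 467.25] z [-0.009   0.0076 -0.9999] yaw 129.49 F [-0.25  0.37 -3.99] M [ 0.013 -0.131 -0.001] gap 23.7 q6 -0.87
  need dxy [ 4.28 -1.34] tip z 163.85
```

>>> send_rows:
  moves:
    - [3,30,3,-0.004,-0.004,0,1]
    - [3,33,3,0,0,0,1]
    - [3,33,3,0,0,0,1]
    - [3,33,3,0,0,0,1]
    - [3,33,3,0,0,0,1]

```text
time: 22.88
eef_pos: [572.0, 172.9, 491.5]
eef_rot: [0.002, 0.435, 0.901, 0.0]
wrist_force: [-0.2, 1.4, -3.7]
finger_gap: 23.8
```

>>> send_rows:
  moves:
    - [3,30,2,0,0,0,1]
    - [0,10,0,0,0,0,1]
    - [0,0,0,0,0,0,1]
    - [0,0,0,0,0,0,1]

```text
time: 23.22
eef_pos: [573.0, 221.6, 497.0]
eef_rot: [0.002, 0.432, 0.902, 0.003]
wrist_force: [0.7, 0.1, -3.9]
finger_gap: 23.5
```

```bash
python3 st.py; python3 - <<'E'
from h import *
s=status.state(); C=cam("wrist",s); im=eyes.snapshot("wrist"); np.save("stand.npy",[s],allow_pickle=True)
cv2.imwrite("pics/w_st.png",im[:,:,::-1])
u,v=proj(C,[490,315,55]).round().astype(int); print(u,v)
x0,y0=max(0,u-60),max(0,v-60)
c=im[y0:y0+120,x0:x0+120]; print(x0,y0,c.shape)
cv2.imwrite("pics/w_stc.png",cv2.resize(c,None,fx=5,fy=5,interpolation=2)[:,:,::-1])
E
```

```text
23.22 [573.02 221.55 497.  ] z [ 0.0064  0.0036 -1.    ] yaw 128.82 F [ 0.7   0.07 -3.9 ] M [ 0.009 -0.066 -0.101] gap 23.5 q6 -0.49
  need dxy [ -16.13 -209.17] tip z 193.6
249 68
189 8 (120, 120, 3)
```

View pics/w_stc.png

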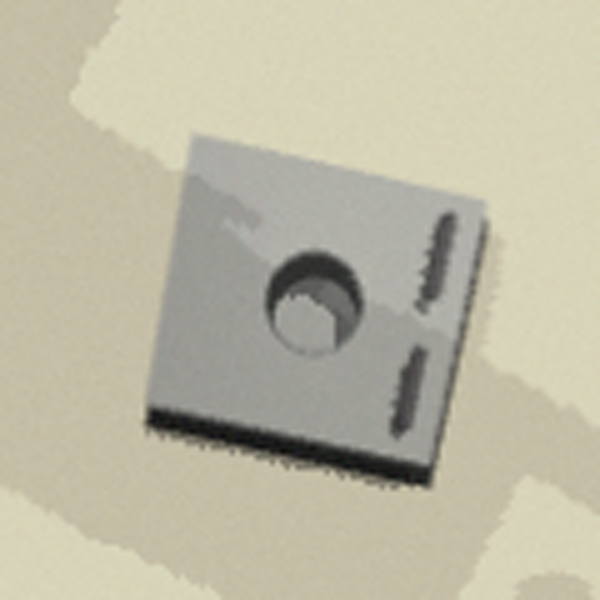

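The crop shows the stand's hole mouth at (314,303), which is (251.8,68.6) in the full picture, and it is clear. The top-face corners are at (192,134), (487,203), (436,465) and (147,408) in the crop.

```bash
python3 - <<'E'
from h import *
s=np.load("stand.npy",allow_pickle=True)[0]; C=cam("wrist",s)
g=lambda x,y,z=55:onz(C,189+(x-2)/5,8+(y-2)/5,z)
h=g(314,303.5); print("hole",h.round(1)); 
P=[g(*p) for p in((192,134),(487,203),(436,465),(147,408))]
print([np.linalg.norm(P[i]-P[(i+1)%4]).round(1) for i in range(4)],"diam",np.linalg.norm(g(265,303)-g(363,303)).round(1),np.linalg.norm(g(314,250)-g(314,357)).round(1))
th=np.radians(128.82-209.5);c,n=np.cos(th),np.sin(th); Re=np.array([[c,-n],[n,c]])@[4.74,3.67]
Rt=rot(s["eef_rot"]); tip=s["eef_pos"][:2]+303*Rt[:2,2]+Re
print("Re",Re,"tip now",tip,"move",h[:2]-tip)
T=cam("top"); print(onz(cam("side"),130+205/2.4,40+185/2.4,55))
E
```

```text
hole [492.3 317.   55. ]
[np.float64(80.0), np.float64(68.9), np.float64(80.9), np.float64(70.9)] diam 26.4 27.4
Re [ 4.38918812 -4.08307821] tip now [579.33225311 218.56772699] move [-87.05280736  98.40051379]
[520.02715043 317.70386463  55.        ]
```

>>> send_rows:
  moves:
    - [-19,22,-5,0.005,0.005,0,1]
    - [-19,22,-15,0.004,0.004,0,1]
    - [-19,22,-20,0,0,0,1]
    - [-19,22,-20,0,0,0,1]
    - [0,0,0,0,0,0,1]

```text
time: 23.68
eef_pos: [496.9, 301.6, 436.9]
eef_rot: [-0.002, 0.44, 0.898, 0.004]
wrist_force: [-0.9, -1.3, -3.9]
finger_gap: 23.9
```

```bash
sed -i 's/563.2,9.4/493.0,317.8/' st.py; python3 st.py
```

```text
23.68 [496.86 301.63 436.94] z [ 6.0e-04  8.7e-03 -1.0e+00] yaw 127.8 F [-0.87 -1.33 -3.93] M [0.023 0.084 0.018] gap 23.9 q6 -0.31
  need dxy [-8.36 17.69] tip z 133.54
```

>>> send_rows:
  moves:
    - [-5,11,-10,0,0.003,0,1]
    - [-3,6,-15,0,0,0,1]
    - [0,0,-15,0,0,0,1]
    - [0,0,-8,0,0,0,1]
    - [0,0,0,0,0,0,1]

```text
time: 24.1
eef_pos: [488.9, 315.2, 386.5]
eef_rot: [-0.003, 0.443, 0.896, 0.002]
wrist_force: [-0.0, -0.1, -3.6]
finger_gap: 23.6
```

```bash
python3 st.py
```

```text
24.1 [488.93 315.15 386.55] z [-0.0036  0.0066 -1.    ] yaw 127.39 F [-0.02 -0.13 -3.62] M [ 0.08  -0.148  0.038] gap 23.6 q6 -0.28
  need dxy [0.87 4.85] tip z 83.15
```

>>> send_rows:
  moves:
    - [0.9,4,-6,0,0,0,1]
    - [0,0.8,-8,0,0,0,1]
    - [0,0,-6,0,0,0,1]
    - [0,0,0,0,0,0,1]

```text
time: 24.43
eef_pos: [492.1, 318.7, 366.1]
eef_rot: [-0.002, 0.445, 0.895, 0.003]
wrist_force: [-0.6, 0.3, -4.3]
finger_gap: 23.9
```

```bash
python3 st.py; python3 - <<'E'
from h import *
im=eyes.snapshot("side"); c=im[70:150,170:250]; cv2.imwrite("pics/st2.png",cv2.resize(c,None,fx=6,fy=6,interpolation=2)[:,:,::-1])
E
```

```text
24.43 [492.14 318.73 366.08] z [-7.0e-04  7.4e-03 -1.0e+00] yaw 127.15 F [-0.63  0.33 -4.3 ] M [-0.011 -0.06  -0.011] gap 23.9 q6 -0.27
  need dxy [-3.19  1.03] tip z 62.68
```

View pics/st2.png

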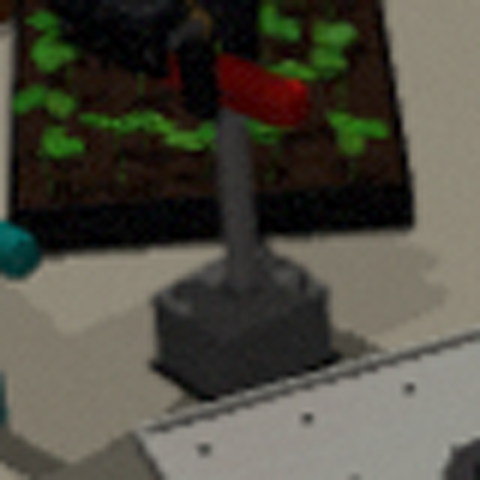

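The side view shows the shank tip at about (240,285) in the crop, over the middle of the stand. I'll correct laterally and lower it.

>>> send_rows:
  moves:
    - [-2.5,0.8,0,0,0,0,1]
    - [-0.3,0.1,-2,0,0,0,1]
    - [0,0,-2,0,0,0,1]
    - [0,0,0,0,0,0,1]

```text
time: 24.82
eef_pos: [489.7, 319.9, 363.6]
eef_rot: [-0.001, 0.445, 0.895, 0.005]
wrist_force: [-0.2, 0.4, -3.4]
finger_gap: 23.6
```

```bash
python3 st.py
```

```text
24.82 [489.67 319.94 363.63] z [ 0.0027  0.0088 -1.    ] yaw 127.15 F [-0.25  0.38 -3.36] M [ 0.056 -0.066 -0.041] gap 23.6 q6 -0.27
  need dxy [-1.75 -0.59] tip z 60.23
```

>>> send_rows:
  moves:
    - [0,0,-2,0,0,0,1]
    - [0,0,-1,0,0,0,1]

```text
time: 24.98
eef_pos: [489.7, 320.1, 361.0]
eef_rot: [-0.0, 0.445, 0.896, 0.005]
wrist_force: [-0.9, -0.8, -4.4]
finger_gap: 23.5
```

```bash
python3 st.py
```

```text
24.98 [489.68 320.07 361.  ] z [ 0.0039  0.0092 -0.9999] yaw 127.16 F [-0.88 -0.75 -4.36] M [ 0.027 -0.086  0.018] gap 23.5 q6 -0.27
  need dxy [-2.13 -0.87] tip z 57.6
```

>>> send_rows:
  moves:
    - [-0.3,-0.7,0,0,0.006,0,1]
    - [0,0,0,0,0,0,1]

```text
time: 25.15
eef_pos: [489.3, 319.4, 360.9]
eef_rot: [-0.003, 0.445, 0.896, 0.003]
wrist_force: [-0.2, -0.3, -4.1]
finger_gap: 23.7
```

```bash
python3 st.py
```

```text
25.15 [489.3  319.37 360.88] z [-0.0028  0.0092 -1.    ] yaw 127.17 F [-0.25 -0.26 -4.07] M [ 0.086 -0.171  0.047] gap 23.7 q6 -0.27
  need dxy [ 0.28 -0.14] tip z 57.48
```

>>> send_rows:
  moves:
    - [0,0,-2,0,0.001,0,1]
    - [0,0,-2,0,0.001,0,1]
    - [0,0,0,0,0,0,1]

```text
time: 25.4
eef_pos: [489.4, 319.3, 356.7]
eef_rot: [-0.004, 0.445, 0.896, 0.003]
wrist_force: [-0.0, 0.8, -4.0]
finger_gap: 23.8
```

```bash
python3 st.py
```

```text
25.4 [489.39 319.34 356.72] z [-0.0045  0.0094 -0.9999] yaw 127.16 F [-0.04  0.84 -4.02] M [-0.012 -0.128 -0.03 ] gap 23.8 q6 -0.27
  need dxy [ 0.7  -0.18] tip z 53.32
```

Tip is at z 53 with no contact, so it is in the hole. Lowering on.

>>> send_rows:
  moves:
    - [0.3,0,-3,0,0,0,1]
    - [0,0,-3,0,0,0,1]
    - [0,0,0,0,0,0,1]

```text
time: 25.65
eef_pos: [489.8, 319.3, 350.0]
eef_rot: [-0.004, 0.445, 0.896, 0.003]
wrist_force: [-0.2, -0.6, -3.9]
finger_gap: 23.6
```

```bash
python3 st.py
```

```text
25.65 [489.81 319.32 350.01] z [-0.0045  0.0094 -0.9999] yaw 127.16 F [-0.24 -0.59 -3.94] M [ 0.057 -0.132  0.005] gap 23.6 q6 -0.27
  need dxy [ 0.28 -0.14] tip z 46.61
```

>>> send_rows:
  moves:
    - [0.2,0,-4,0,0,0,1]
    - [0,0,-4,0,0,0,1]
    - [0,0,-4,0,0,0,1]
    - [0,0,0,0,0,0,1]

```text
time: 25.98
eef_pos: [490.0, 319.3, 336.5]
eef_rot: [-0.004, 0.445, 0.896, 0.003]
wrist_force: [-0.0, -0.5, -4.0]
finger_gap: 23.7
```

```bash
python3 st.py
```

```text
25.98 [490.01 319.3  336.5 ] z [-0.0047  0.0092 -0.9999] yaw 127.16 F [-0.   -0.52 -4.02] M [ 0.027 -0.113  0.063] gap 23.7 q6 -0.27
  need dxy [ 0.16 -0.1 ] tip z 33.1
```

>>> send_rows:
  moves:
    - [0,0,-4,0,0,0,1]
    - [0,0,-4,0,0,0,1]
    - [0,0,-4,0,0,0,1]
    - [0,0,-4,0,0,0,1]
    - [0,0,0,0,0,0,1]

```text
time: 26.4
eef_pos: [490.0, 319.3, 318.4]
eef_rot: [-0.004, 0.445, 0.896, 0.003]
wrist_force: [-0.2, -0.3, -3.7]
finger_gap: 23.9
```

>>> send_rows:
  moves:
    - [0,0,-1.5,0,0,0,1]
    - [0,0,-1,0,0,0,1]
    - [0,0,0,0,0,0,1]

```text
time: 26.65
eef_pos: [490.1, 319.3, 315.4]
eef_rot: [-0.004, 0.445, 0.896, 0.003]
wrist_force: [0.3, -0.5, -3.7]
finger_gap: 23.9
```

```bash
python3 st.py
```

```text
26.65 [490.11 319.35 315.36] z [-0.0056  0.0089 -0.9999] yaw 127.16 F [ 0.27 -0.47 -3.71] M [-0.002 -0.13  -0.017] gap 23.9 q6 -0.27
  need dxy [ 0.31 -0.04] tip z 11.96
```

>>> send_rows:
  moves:
    - [0,0,-1,0,0,0,1]
    - [0,0,-0.5,0,0,0,1]

```text
time: 26.82
eef_pos: [490.2, 319.4, 314.0]
eef_rot: [-0.004, 0.445, 0.896, 0.003]
wrist_force: [0.2, 0.4, -4.3]
finger_gap: 23.6
```

>>> send_rows:
  moves:
    - [0,0,-0.5,0,0,0,1]

```text
time: 26.9
eef_pos: [490.3, 319.4, 313.8]
eef_rot: [-0.004, 0.445, 0.896, 0.003]
wrist_force: [-0.3, -1.3, 0.6]
finger_gap: 23.9
```

```bash
python3 st.py
```

```text
26.9 [490.32 319.44 313.78] z [-0.0044  0.0094 -0.9999] yaw 127.16 F [-0.25 -1.27  0.6 ] M [-0.078 -0.002  0.04 ] gap 23.9 q6 -0.27
  need dxy [-0.26 -0.28] tip z 10.38
```

The tip is on the floor, so I'll release and rise.

>>> send_rows:
  moves:
    - [0,0,0,0,0,0,0.2]
    - [0,0,0,0,0,0,-0.3]
    - [0,0,0,0,0,0,-0.6]
    - [0,0,0,0,0,0,-0.8]
    - [0,0,0,0,0,0,-0.8]

```text
time: 27.32
eef_pos: [491.8, 320.1, 316.9]
eef_rot: [-0.001, 0.445, 0.896, 0.006]
wrist_force: [-0.0, 0.1, 0.0]
finger_gap: 49.4
```

>>> send_rows:
  moves:
    - [0,0,0,0,0,0,-0.8]
    - [0,0,0,0,0,0,-0.8]
    - [0,0,0,0,0,0,-0.8]
    - [0,0,5,0,0,0,-0.8]
    - [0,0,10,0,0,0,-0.8]

```text
time: 27.73
eef_pos: [491.4, 319.8, 331.4]
eef_rot: [-0.002, 0.445, 0.896, 0.005]
wrist_force: [-0.4, -0.1, -0.4]
finger_gap: 76.5
```

>>> send_rows:
  moves:
    - [0,0,20,0,0,0,-0.8]
    - [0,0,30,0,0,0,-0.8]
    - [0,0,30,0,0,0,-0.8]
    - [0,0,30,0,0,0,-0.8]
    - [0,0,0,0,0,0,-0.8]

```text
time: 28.15
eef_pos: [490.5, 319.5, 449.6]
eef_rot: [-0.003, 0.445, 0.896, 0.005]
wrist_force: [0.2, 0.8, 1.0]
finger_gap: 78.2
```

```bash
python3 st.py; python3 - <<'E'
from h import *
im=eyes.snapshot("side"); c=im[50:200,150:350]; w=eyes.snapshot("wrist")
o=np.hstack([cv2.resize(c,(460,345)),cv2.resize(w,(320,240))[:240].__class__ and np.vstack([cv2.resize(w,(320,240)),np.zeros((105,320,3),np.uint8)])]); cv2.imwrite("pics/end.png",o[:,:,::-1])
E
```

```text
28.15 [490.54 319.5  449.55] z [-3.000e-04  1.110e-02 -9.999e-01] yaw 127.15 F [0.18 0.75 0.99] M [ 0.08  -0.182 -0.028] gap 78.2 q6 -0.27
  need dxy [-1.72 -0.87] tip z 146.15
```

View pics/end.png

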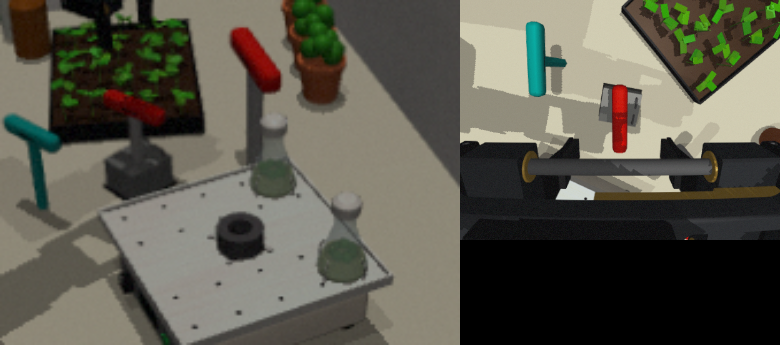

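The final picture shows the small red key upright in the stand (handle at (135,107), stand at (138,172)). The hub is clear, the flasks are in place and the gripper is open and well above. Handing in.

```bash
python3 -c "
from bench import env
print(env.close_job())"
```

```text
the job is handed in; nothing more can be done
None
```

I took the small red key from its stand, seated it in the screw, turned the screw clockwise to its stop and stood the key back in its hole. I then handed the job in at about 28 s of the 67 s; no verdict was reported.

- **Finding the socket:** I felt the bore walls with the key at two yaws to centre it, then rested it lightly on the screw and turned it. It dropped in at a tool yaw of about 180°, with the tip estimated 11.5 mm down the 12 mm socket.
- **Tightening:** The moment held near 0.1 N m for most of the turn, then climbed to about 0.32 N m at the stop. I held it there for a quarter second, eased it back to zero and drew the key out. There is no direct reading of the screw angle; the moment curve and the roughly 57° turned are the evidence.
- **Returning the key:** It went into the stand without catching and touched the floor at about 10 mm, with about 4 to 5 N on the floor. The last picture shows it upright and released. The gripper is open well above it, both flasks stand in their corners and the hub is clear.

**What did not go as planned:**
- On the way in, the arm sagged and the key tip came down on the hub at about 25 N, under the 45 N limit. I lifted and re-levelled it.
- The first turning sweep ran up to about 1.4 mm off centre and missed the socket, so I corrected it and tried again.
- The wrist-camera hub centre and the felt centre differed by about 1 mm; I used the felt one.
- I never went near the jar or the pen, but I did not check them again at the end.

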